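Sort the workstation corner after lunch

ROBOT

A 6-joint arm with a two-finger parallel gripper is mounted at the origin on the work surface. World frame = base frame: x ahead of the robot, y to its left, z up, the work surface at z = 0. Lengths are in m, angles in rad, forces in N, time in s.
With the tool pointing down it reaches from about 0.3 to 1 m from the base axis. Payload 5.1 kg.
Tool frame: the origin (TCP) lies midway between the tips of the shut fingers; the grasp point (between the pads) lies 19 mm behind it; z points along the fingers, y is the direction in which the jaws open and shut (so a half turn about z gives the same grasp; the last joint's range is limited). The gripper opens to 95 mm and grips with 3 to 60 N. Pads are 20 mm wide; open, the fingers measure 119 mm over their backs; the gripper's body (75 mm by 180 mm) begins 59 mm behind the grasp point.
Start: joints at [-1.226, 0.124, 1.65, -0, 1.367, -0.083], TCP at [0.27, -0.591, 0.215] pointing down, gripper open.
Joint ranges: [-2.61, 2.61], [-1.02, 2.33], [0.03, 2.71], [-1.35, 4.49], [0.32, 2.68], [-2.91, 2.91]. Speed limits (rad/s): [2.57, 2.57, 3.14, 3.14, 3.14, 3.14].

INTERFACE

Orientations are given as a rotation vector (axis times angle).
In Python, from rig import bot gives the robot as it stands.
- The arm moves only by the shell command python3 -m inch 'ROWS'. ROWS is JSON, a list of rows, each an object with "delta_pos": the shift along the tool's x, y, z in m, a list of three; "turn": the turn about the tool's z in rad; "grip": the opening, from 0 (shut) to 1 (fully open). In form: [{"delta_pos": [dx, dy, dz], "turn": turn, "grip": grip}, ...]. A call has 1 to 8 rows; each row is the pose to reach, as a shift and turn from the pose commanded when the call began, along the tool's axes at that moment; what a row does not reach only later rows make up. A row lasts 1/12 s, in which the tool goes at most 41.7 mm and 7.16 degrees, less where a joint would pass 70% of its speed; a pose out of reach is approached as far as the arm can. A call with a gripper value outside its range is refused whole. The fingers move at their own pace and stop on an object; the grip force is fixed at half the most. Time passes only in rows, so rows that repeat a pose let the fingers close. It gives the time, the measured TCP pose, the force and the opening at its end, in the units of the state.
- bot.observe(): the state, without advancing time (a new reading comes with each control period).
- bot.capture(name): name is "side" or "top" or "wrist"; returns a dict with "color" (384x512x3 uint8, red, green, blue), "vfov" (degrees; the focal length in pixels is half the picture's height over the tangent of half this angle, whatever the lens; pixels are square), "cx", "cy" (the principal point, pixels), "camera_from_world" (4x4, takes a point from world to camera coordinates). Camera axes: x right, y up, looking along -z (the intrinsics and any distortion apply to the point x, -y, -z); pixel columns grow to the right and rows downward; lengths in m; the calibration is good to about 2 mm. The wrist camera is an equidistant fisheye: a pixel r from the principal point sees the ray r / f radians off the axis. A picture is of the moment at which its call begins. There is no depth.
- bot.job_done(): hands the job in, once; it reports no verdict.
The state is a dict: "time": time; "joint_positions": joint angles; "joint_vel": joint speeds; "effort": joint torques, N m; "eef_pos": TCP position; "ee_rot": TCP orientation; "contact_force": force on the tool from outside, world axes, zero at the start; "ft_torque": the same for the moment, N m; "finger_gap": finger opening in m.
Only numpy, scipy, OpenCV 4.12 (cv2) and the standard library are available. Lean on these libraries where they do the work, as an engineer would, in place of code of your own. Each camera call takes 0.05 s, during which the arm holds its last target.

TASK

Sort the things left on the counter to where they belong, each standing upright and let go: the comb-shaped spacer centred on the slotted tablet stand, its fins pushed down fully between the stand's fins; the glue stick into the square bay of the wooden pen block; the espresso cup onto the middle of the blue trivet; and the two small dressing pots into the open lunch tin, one in each half, down on its floor. Leave the kitchen timer where it stands.

Things in the scene. Friction and masses are not known exactly. Their poses are not given: they have to be found in the camera images.
- stand: Black plastic tablet stand, fixed. Base 124 x 90 mm (x, y), 10 thick; four upright fins, each 4 mm thick in x, 60 long in y, from 10 to 50 mm above the counter, at x = -36, -12, +12, +36 mm: three 20 mm slots between them (at x = -24, 0, +24), open at the top and y ends. Origin: centre of the underside, on the counter; z up.
- block: Wooden pen block, fixed, 48 mm tall, 80 mm in x, from -38 to +66 mm in y. It has one square bay, 48 x 48 mm, open at the top, whose floor is 8 mm above the counter; three small dark round pen holes lie in the solid part on its +y side (they are not used). Origin: on the counter, directly below the centre of the bay; z up.
- tin: Open stainless steel lunch tin, fixed (its lid lies elsewhere): 170 mm in x, 114 in y, 40 tall, walls and floor 3 mm thick; a divider at x = 0, 3 mm thick, as tall as the walls, makes two halves, each about 80 x 108 mm, centred at x = +42 and -42 mm, y = 0. Origin: centre of the underside, on the counter; z up.
- trivet: Blue silicone trivet, fixed: a round flat disc 144 mm across and 8 mm thick. Origin: centre of its underside, on the counter; z up.
- comb_mid (a point): Grey comb-shaped spacer, 62 mm tall, standing on 3 fins (each 4 mm in x, 50 in y, 30 tall, at x -24, 0, +24 mm); plate 60 x 50 x 6 mm on them; on top a grip rib 14 mm in x, 44 in y, 36 to 62 mm above the fin tips: pinch it across x. Same after a half turn. Point: centre, 31 mm above the fin tips. On the stand: x along the stand's x, plate resting on its fins, fin tips 20 mm above the counter.
- glue_mid (a point): Glue stick standing on end: a cylinder 30 mm across and 85 mm tall, white with a grey cap, about 40 g. Point: its centre, 42.5 mm above its underside; z up.
- cup_mid (a point): White ceramic espresso cup, open at the top, standing: body 56 mm across at the rim, 60 mm tall, wall 4 mm, with a handle at its own +y side; about 150 g. Grip the body across its x, clear of the handle. Point: its axis, 30 mm above its underside; z up.
- pot_a_mid (a point): A small glass dressing pot with a steel twist cap, standing: a closed cylinder 44 mm across (cap) and 52 mm tall (glass 42 mm across; cap from 38 mm up to the top), about 90 g. One of two alike. Point: its centre, 26 mm above its underside; z up. Belongs in one half of the lunch tin.
- pot_b_mid (a point): A small glass dressing pot with a steel twist cap, standing: a closed cylinder 44 mm across (cap) and 52 mm tall (glass 42 mm across; cap from 38 mm up to the top), about 90 g. One of two alike. Point: its centre, 26 mm above its underside; z up. Belongs in one half of the lunch tin.
- timer_mid (a point): Kitchen timer, not to be moved: a grey dome 54 mm across and 58 mm tall with a black band and a small black bar on top. It stands among the things. Point: its axis, 27.5 mm above its underside.
Mind the look-alikes: they are no part of the job. What is shaped like the part that bears comb_mid but green or red is not meant.

How it is judged:
By the outcome, as a careful person would: the job done as asked, in the order asked, and still so for the second after the job is handed in, with the robot touching nothing.
It also fails if it takes over 122 s, if anything falls off the work surface, if the arm or the gripper's body presses on something with over 40 N, if the wrist force passes 120 N, or if a joint passes its speed limit or range.

## Working session

There is one attempt and no reset: what is moved stays moved. The work goes in short steps, Python scripts to look and compute and a shell command to move; the robot and the scene stay as the last step left them, time stands still between calls to the robot, and variables do not carry over. Pictures are saved under pics/ and viewed, and the job is handed in when it is done.

```bash
ls; mkdir -p pics; python3 - <<'E'
from rig import bot
import cv2,numpy as np
s=bot.observe();print({k:np.round(v,4).tolist() for k,v in s.items()})
for n in ["side","top","wrist"]:
    c=bot.capture(n)
    cv2.imwrite(f"pics/{n}0.png",c["color"][:,:,::-1]); np.savez(f"pics/{n}0.npz",**c)
    print(n,c["vfov"],c["cx"],c["cy"],np.round(c["camera_from_world"],3).tolist(), [k for k in c])
E
```

```text
pics
{'time': 0.0, 'joint_positions': [-1.2256, 0.1245, 1.6517, 0.0, 1.3675, -0.0826], 'joint_vel': [0.0006, 0.0008, 0.0008, 0.0011, 0.0008, 0.0004], 'effort': [0.0009, -41.76, -35.9933, 0.0774, 0.049, -0.0002], 'eef_pos': [0.2694, -0.5908, 0.2134], 'ee_rot': [-3.068, -0.6664, 0.0004], 'contact_force': [1.0754, -0.4983, -0.3298], 'ft_torque': [0.0283, 0.0365, 0.01], 'finger_gap': 0.095}
side 49.246266907754986 255.65241888190573 184.74170846834468 [[-0.856, -0.516, -0.017, 0.388], [0.251, -0.444, 0.86, -0.202], [-0.452, 0.732, 0.51, -1.121], [0.0, 0.0, 0.0, 1.0]] ['color', 'vfov', 'cx', 'cy', 'camera_from_world']
top 56.66218742646737 252.5890194255249 186.8767583169283 [[-0.052, -0.999, 0.006, -0.015], [0.976, -0.049, 0.21, -0.482], [-0.209, 0.017, 0.978, -0.861], [0.0, 0.0, 0.0, 1.0]] ['color', 'vfov', 'cx', 'cy', 'camera_from_world']
wrist 65.70646984690485 256.2622003819324 191.31007007453488 [[0.416, -0.91, -0.002, -0.649], [0.868, 0.397, -0.298, 0.034], [0.272, 0.123, 0.954, -0.393], [0.0, 0.0, 0.0, 1.0]] ['color', 'vfov', 'cx', 'cy', 'camera_from_world']
```

View pics/top0.png

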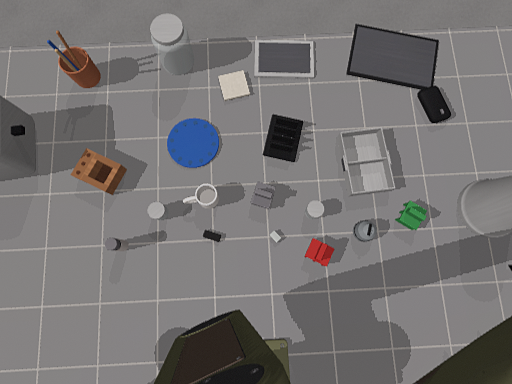

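View pics/side0.png

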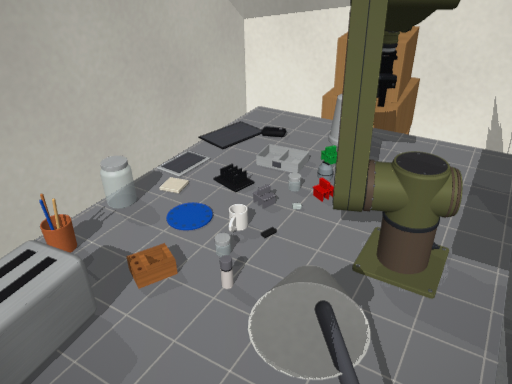

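View pics/wrist0.png

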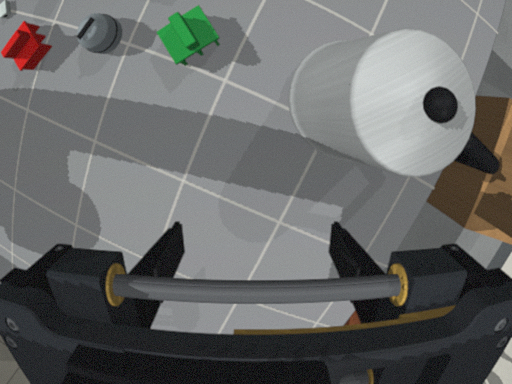

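The top view shows these things:
- The grey comb is at (263,195). The look-alikes are red at (320,252) and green at (412,215).
- The black stand is at (284,138), the tin at (368,161), the trivet at (193,143) and the pen block at (99,171).
- The glue stick is at (113,244), the cup at (206,195), the pots at (156,210) and (316,209), and the timer at (365,231).

I'll enlarge this view.

```bash
cat > h.py <<'E'
import numpy as np,cv2
from scipy.spatial.transform import Rotation as R
def load(n): return dict(np.load(f"pics/{n}.npz"))
def f(c): return c["color"].shape[0]/2/np.tan(np.radians(float(c["vfov"]))/2)
def proj(c,P,fish=False):
    P=np.atleast_2d(P); M=c["camera_from_world"]; q=P@M[:3,:3].T+M[:3,3]
    x,y,z=q[:,0],-q[:,1],-q[:,2]
    if fish:
        rr=np.hypot(x,y); th=np.arctan2(rr,z); k=f(c)*th/np.maximum(rr,1e-9)
    else: k=f(c)/z
    return np.c_[c["cx"]+k*x,c["cy"]+k*y]
def ray(c,uv,fish=False):
    uv=np.atleast_2d(np.asarray(uv,float)); d=(uv-[float(c["cx"]),float(c["cy"])])/f(c)
    if fish:
        th=np.linalg.norm(d,axis=1,keepdims=True); dd=np.c_[d/np.maximum(th,1e-9)*np.sin(th),np.cos(th)]
    else: dd=np.c_[d,np.ones(len(d))]
    dd=dd*[1,-1,-1]; M=c["camera_from_world"]; Rt=M[:3,:3].T
    dd=dd/np.linalg.norm(dd,axis=1,keepdims=True)
    return -Rt@M[:3,3], dd@Rt.T
def atz(c,uv,z,fish=False):
    o,d=ray(c,uv,fish); return o+d*((z-o[2])/d[:,2])[:,None]
def tri(obs):
    A=np.zeros((3,3));b=np.zeros(3);L=[]
    for c,uv,fi in obs:
        o,d=ray(c,uv,fi);d=d[0];Q=np.eye(3)-np.outer(d,d);A+=Q;b+=Q@o;L.append((Q,o))
    p=np.linalg.solve(A,b); return p,[np.linalg.norm(Q@(p-o)) for Q,o in L]
def snap(bot,n,name):
    c=bot.capture(n); np.savez(f"pics/{name}.npz",**c); cv2.imwrite(f"pics/{name}.png",c["color"][:,:,::-1]); return c
def crop(name,x0,y0,x1,y1,s,out,pts=None):
    im=cv2.imread(f"pics/{name}.png")[y0:y1,x0:x1]; im=cv2.resize(im,None,fx=s,fy=s,interpolation=cv2.INTER_CUBIC)
    st=20 if s<8 else 10
    for x in range((x0//st+1)*st,x1,st):
        cv2.line(im,(int((x-x0+.5)*s),0),(int((x-x0+.5)*s),6),(0,255,255),1);cv2.putText(im,str(x),(int((x-x0+.5)*s)-8,16),0,.35,(0,255,255),1)
    for y in range((y0//st+1)*st,y1,st):
        cv2.line(im,(0,int((y-y0+.5)*s)),(6,int((y-y0+.5)*s)),(0,255,255),1);cv2.putText(im,str(y),(8,int((y-y0+.5)*s)+4),0,.35,(0,255,255),1)
    for p in (pts if pts is not None else []): cv2.circle(im,(int((p[0]-x0+.5)*s),int((p[1]-y0+.5)*s)),2,(255,0,255),-1)
    cv2.imwrite(f"pics/{out}.png",im)
E
python3 - <<'E'
from h import *
crop("top0",240,100,400,220,5,"c1")
crop("top0",60,100,230,260,3.7,"c2")
c=load("top0")
for n,uv in dict(comb=(263,195),stand=(284,138),tin=(368,161),triv=(193,143),block=(99,171),glue=(113,244),cup=(206,195),potA=(156,210),potB=(316,209),timer=(365,231)).items(): print(n,atz(c,uv,0.04).round(3))
E
```

```text
comb [[ 0.46  -0.065  0.04 ]]
stand [[ 0.612 -0.13   0.04 ]]
tin [[ 0.537 -0.347  0.04 ]]
triv [[0.61  0.113 0.04 ]]
block [[0.545 0.359 0.04 ]]
glue [[0.354 0.317 0.04 ]]
cup [[0.467 0.082 0.04 ]]
potA [[0.435 0.21  0.04 ]]
potB [[ 0.417 -0.199  0.04 ]]
timer [[ 0.354 -0.318  0.04 ]]
```

View pics/c1.png

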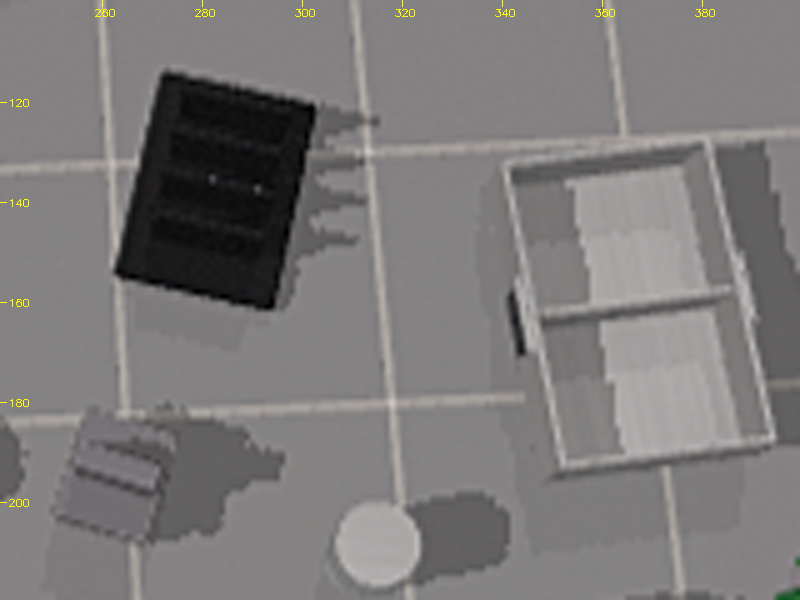

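View pics/c2.png

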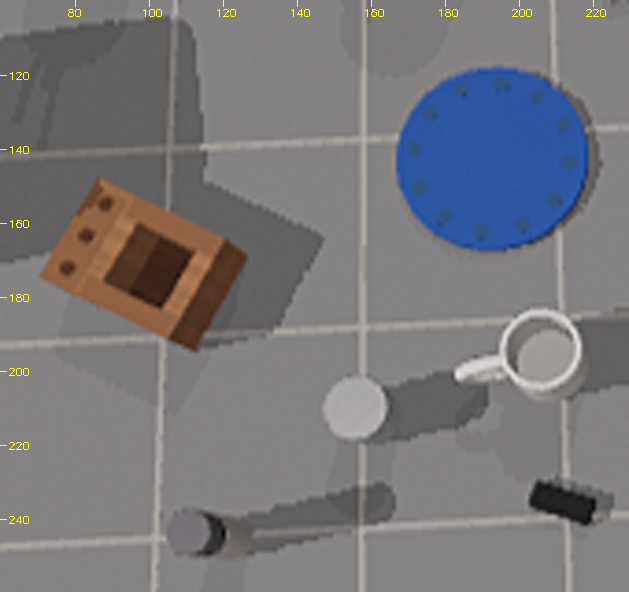

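The enlarged crop shows the grey comb at (263,195), with its rib running along image-right. The red one at (320,252) and green one at (412,215) have the same shape but the wrong colour, so the grey one is the comb meant. Next I'll work out the move to a hover above it.

```bash
cat >> h.py <<'E'
def plan(bot,xy,z,yaw=None,half=True):
    """yaw: world angle (deg) of tool y axis (mod 180). prints delta in tool axes + turn"""
    s=bot.observe(); T=R.from_rotvec(s["ee_rot"]); M=T.as_matrix(); p=np.array(s["eef_pos"])
    d=M.T@(np.array([xy[0],xy[1],z])-p)
    cur=np.degrees(np.arctan2(M[1,1],M[0,1]))
    print("t",round(s["time"],2),"pos",p.round(4),"tooly deg",round(cur,1),"tilt",np.degrees(np.arccos(-M[2,2])).round(2),"j6",round(s["joint_positions"][5],2),"gap",round(float(s["finger_gap"]),4),"F",np.round(s["contact_force"],1))
    out=d.round(4)
    t=None
    if yaw is not None:
        # tool z down: +turn about tool z = -world yaw
        t=-(yaw-cur); t=(t+90)%180-90; t=np.radians(t)
        print("turn",round(t,3),"or",round(t-np.sign(t)*np.pi,3))
    print("delta",out,"rows>=",np.ceil(np.linalg.norm(d)/.0417), np.ceil(abs(np.degrees(t or 0))/7.16))
E
python3 - <<'E'
from h import *; from rig import bot
plan(bot,(0.44,-0.065),0.25,-15)
for n in["side0","top0"]:
    c=load(n);
    M=c["camera_from_world"];print(-M[:3,:3].T@M[:3,3])
c=load("wrist0");M=c["camera_from_world"];print(-M[:3,:3].T@M[:3,3], -M[2,:3])
E
```

```text
t 0.15 pos [ 0.2695 -0.591   0.2137] tooly deg -65.5 tilt 0.09 j6 -0.08 gap 0.0951 F [ 0.1  0.  -0.3]
turn -0.881 or 2.26
delta [ 0.3734 -0.4079 -0.0356] rows>= 14.0 8.0
[-0.12383831  0.93191637  0.75160936]
[ 0.28929667 -0.02358901  0.9426286 ]
[ 0.34661086 -0.55562299  0.38391776] [-0.27198403 -0.12259777 -0.9544603 ]
```

```bash
python3 - <<'E'
from h import *; from rig import bot
plan(bot,(0.45,-0.12),0.25,-15)
E
```

```text
t 0.15 pos [ 0.2695 -0.591   0.2137] tooly deg -65.5 tilt 0.09 j6 -0.08 gap 0.0951 F [ 0.1  0.  -0.3]
turn -0.881 or 2.26
delta [ 0.3597 -0.3537 -0.0357] rows>= 13.0 8.0
```

```bash
python3 -m inch '[{"delta_pos":[0.03,-0.03,-0.035],"turn":-0.1,"grip":1},{"delta_pos":[0.36,-0.354,-0.036],"turn":-0.881,"grip":1},{"delta_pos":[0.36,-0.354,-0.036],"turn":-0.881,"grip":1},{"delta_pos":[0.36,-0.354,-0.036],"turn":-0.881,"grip":1},{"delta_pos":[0.36,-0.354,-0.036],"turn":-0.881,"grip":1},{"delta_pos":[0.36,-0.354,-0.036],"turn":-0.881,"grip":1},{"delta_pos":[0.36,-0.354,-0.036],"turn":-0.881,"grip":1},{"delta_pos":[0.36,-0.354,-0.036],"turn":-0.881,"grip":1}]'
python3 - <<'E'
from h import *; from rig import bot
plan(bot,(0.45,-0.12),0.25,-15)
E
```

```text
time: 0.82
eef_pos: [0.3855, -0.2871, 0.2468]
ee_rot: [-2.489, -1.917, -0.0]
contact_force: [1.6, -0.1, 0.1]
finger_gap: 0.0951
t 0.82 pos [ 0.3855 -0.2871  0.2468] tooly deg -14.8 tilt 0.01 j6 -0.49 gap 0.0951 F [ 1.6 -0.1  0.1]
turn 0.004 or -3.138
delta [ 0.178   0.0198 -0.0032] rows>= 5.0 1.0
```

```bash
python3 -m inch '[{"delta_pos":[0.178,0.02,-0.003],"turn":0,"grip":1},{"delta_pos":[0.178,0.02,-0.003],"turn":0,"grip":1},{"delta_pos":[0.178,0.02,-0.003],"turn":0,"grip":1},{"delta_pos":[0.178,0.02,-0.003],"turn":0,"grip":1},{"delta_pos":[0.178,0.02,-0.003],"turn":0,"grip":1},{"delta_pos":[0.178,0.02,-0.003],"turn":0,"grip":1}]'
python3 - <<'E'
from h import *; from rig import bot
snap(bot,"wrist","w1")
crop("w1",0,0,512,384,1.55,"w1c")
plan(bot,(0.45,-0.12),0.25,-15)
E
```

```text
time: 1.32
eef_pos: [0.4514, -0.1195, 0.2499]
ee_rot: [-2.487, -1.918, -0.001]
contact_force: [1.4, 0.7, 0.2]
finger_gap: 0.0949
t 1.37 pos [ 0.451  -0.1212  0.2498] tooly deg -14.8 tilt 0.03 j6 -0.12 gap 0.095 F [ 0.1 -0.4  0.5]
turn 0.003 or -3.138
delta [ 0.0009 -0.0012 -0.0002] rows>= 1.0 1.0
```

View pics/w1c.png

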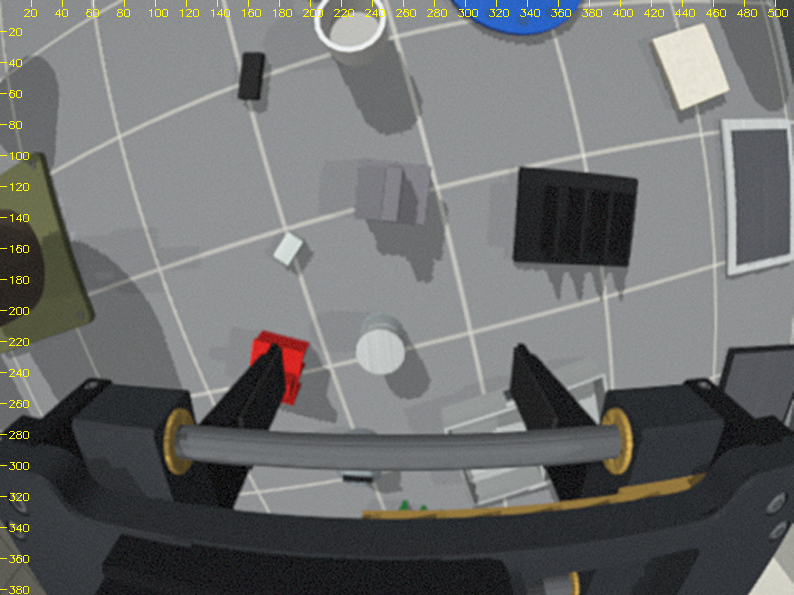

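The wrist view shows the comb at (255,123), the stand at (372,140), one pot at (246,222) and the cup at (225,5). Now enlarged crops to pick out the corners.

```bash
python3 - <<'E'
from h import *
crop("w1",215,90,295,150,9.5,"w1a")
crop("w1",320,95,425,180,7.5,"w1b")
crop("top0",245,175,295,212,15,"t1a")
E
```

```text
(no output)
```

View pics/w1a.png

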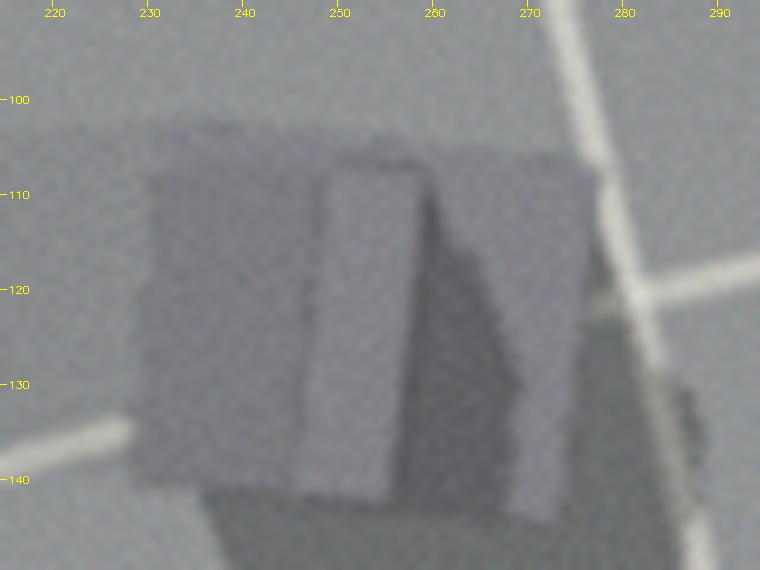

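View pics/w1b.png

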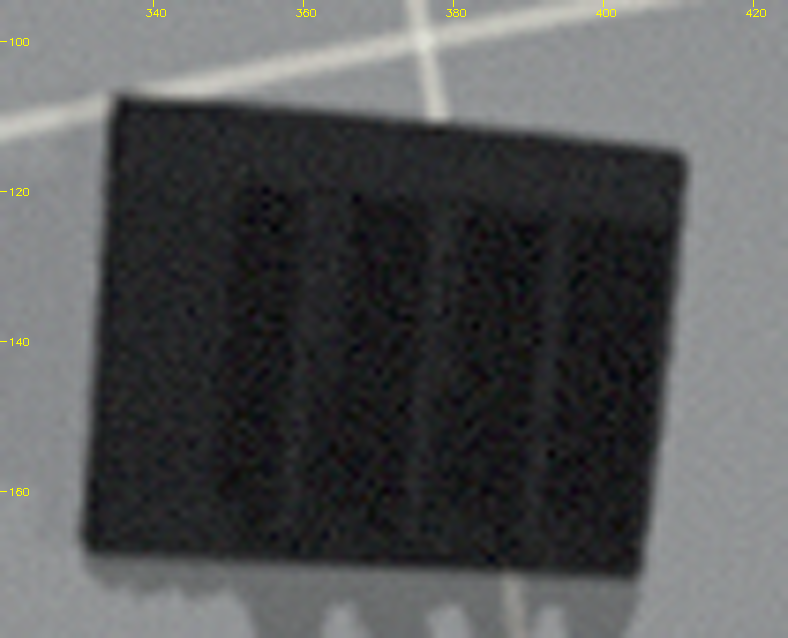

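View pics/t1a.png

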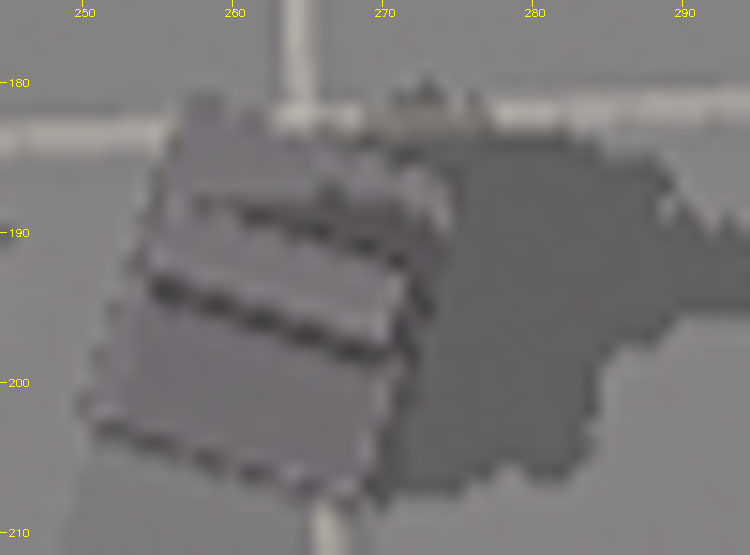

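```bash
cat >> h.py <<'E'
from scipy.optimize import least_squares
def fitpose(obs,g,wz=None):
    """obs: list of (cam,fish,modelpts Nx3,pix Nx2); g: x,y,z,yaw"""
    def w(p,m): 
        c,s=np.cos(p[3]),np.sin(p[3]); m=np.asarray(m,float); return np.c_[c*m[:,0]-s*m[:,1]+p[0],s*m[:,0]+c*m[:,1]+p[1],m[:,2]+p[2]]
    fun=lambda p: np.concatenate([(proj(c,w(p,m),fi)-np.asarray(u)).ravel() for c,fi,m,u in obs])
    r=least_squares(fun,g,x_scale=[.01,.01,.01,.1],loss='soft_l1')
    e=fun(r.x).reshape(-1,2); return r.x,np.degrees(r.x[3]),e.round(1)
E
python3 - <<'E'
from h import *
w=load("w1");t=load("top0")
mm=lambda L:np.array(L,float)/1000
cw=mm([(-7,22,62),(7,22,62),(7,-22,62),(-7,-22,62),(-30,25,36),(-30,-25,36),(30,-25,36)])
pw=[(249.5,107.5),(258.5,108),(255,142),(246,141),(230.5,107.5),(229,141),(273,144.5)]
ct=mm([(7,22,62),(7,-22,62),(-7,-22,62),(-7,22,62),(-30,25,36),(-30,-25,36),(30,25,36)])
pt=[(256,188.5),(272,192.5),(270,198),(255,193),(250.5,202),(269,208),(257.5,182)]
for o in ([(w,1,cw,pw)],[(t,0,ct,pt)],[(w,1,cw,pw),(t,0,ct,pt)]):
    x,y,e=fitpose(o,[.46,-.065,0,-.25]);print("comb",x.round(4),y.round(1));
print(e.tolist())
sm=mm([(-62,45,10),(62,45,10),(62,-45,10),(-62,-45,10)])
sw=[(335,108),(411,115),(405,171),(330.5,167.5)]; st=[(272*0+262.5,154.5),(272,114),(303,121),(294,161.5)]
for o in ([(w,1,sm,sw)],[(t,0,sm,st)],[(w,1,sm,sw),(t,0,sm,st)]):
    x,y,e=fitpose(o,[.61,-.13,0,-.25]);print("stand",x.round(4),y.round(1));
print(e.tolist())
E
```

```text
comb [ 0.4597 -0.0655 -0.0214 -0.3198] -18.3
comb [ 0.471  -0.0675 -0.0514 -0.3531] -20.2
comb [ 0.461  -0.0648 -0.0066 -0.3353] -19.2
[[-1.2, -0.3], [1.3, 0.1], [1.9, 1.5], [-0.4, 1.7], [0.8, -4.2], [-0.2, -0.0], [1.0, -0.1], [-0.5, -0.0], [0.1, 0.8], [0.6, 0.5], [-1.0, 0.7], [-0.2, 1.6], [-0.2, 1.0], [-0.8, -0.0]]
stand [ 0.6277 -0.1313 -0.0099 -0.2777] -15.9
stand [ 0.6315 -0.1331 -0.0201 -0.282 ] -16.2
stand [ 0.6282 -0.1317 -0.0112 -0.2785] -16.0
[[0.4, -0.7], [-0.4, -0.1], [-0.6, 0.4], [0.7, 0.7], [-0.3, 0.2], [-0.2, -0.1], [-0.1, -0.3], [0.1, 0.4]]
```

```bash
cat >> h.py <<'E'
def fit0(obs,g,z=0):
    def w(p,m): 
        c,s=np.cos(p[2]),np.sin(p[2]); m=np.asarray(m,float); return np.c_[c*m[:,0]-s*m[:,1]+p[0],s*m[:,0]+c*m[:,1]+p[1],m[:,2]+z]
    fun=lambda p: np.concatenate([(proj(c,w(p,m),fi)-np.asarray(u)).ravel() for c,fi,m,u in obs])
    r=least_squares(fun,g,x_scale=[.01,.01,.1],loss='soft_l1')
    return r.x.round(4),np.degrees(r.x[2]).round(1),fun(r.x).reshape(-1,2).round(1).tolist()
mm=lambda L:np.array(L,float)/1000
E
python3 - <<'E'
from h import *
w=load("w1");t=load("top0")
cw=mm([(-7,22,62),(7,22,62),(7,-22,62),(-7,-22,62),(-30,25,36),(-30,-25,36),(30,-25,36)])
pw=[(249.5,107.5),(258.5,108),(255,142),(246,141),(230.5,103),(228.5,141),(273,144.5)]
ct=mm([(7,22,62),(7,-22,62),(-7,-22,62),(-7,22,62),(-30,25,36),(-30,-25,36),(30,25,36)])
pt=[(256,188.5),(272,192.5),(270,198),(255,193),(250.5,202),(269,208),(257.5,182)]
for o in ([(w,1,cw,pw)],[(t,0,ct,pt)],[(w,1,cw,pw),(t,0,ct,pt)]):
    print("comb",*fit0(o,[.46,-.065,-.25]))
print(fitpose(o,[.46,-.065,0,-.25])[0])
sm=mm([(-62,45,10),(62,45,10),(62,-45,10),(-62,-45,10)])
sw=[(335,108),(411,115),(405,171),(330.5,167.5)]; st=[(272*0+262.5,154.5),(272,114),(303,121),(294,161.5)]
for o in ([(w,1,sm,sw)],[(t,0,sm,st)],[(w,1,sm,sw),(t,0,sm,st)]):
    print("stand",*fit0(o,[.61,-.13,-.25]))
E
```

```text
comb [ 0.4607 -0.0637 -0.3386] -19.4 [[-1.8, -1.0], [0.9, -0.5], [1.4, 1.6], [-1.1, 1.6], [0.0, -0.4], [-0.6, -0.2], [0.8, 0.0]]
comb [ 0.4613 -0.0654 -0.3526] -20.2 [[-0.1, -0.8], [0.5, 0.3], [1.0, -0.0], [-0.8, -0.1], [-0.1, 0.8], [-0.1, 0.5], [-0.3, -0.8]]
comb [ 0.4609 -0.0641 -0.3417] -19.6 [[-1.5, -0.7], [1.2, -0.2], [1.6, 1.8], [-0.9, 1.9], [0.3, -0.2], [-0.5, 0.0], [0.9, 0.3], [-0.7, -0.5], [0.0, 0.4], [0.5, 0.1], [-1.3, 0.2], [-0.5, 1.2], [-0.4, 0.7], [-0.9, -0.6]]
[ 0.46095503 -0.06445474 -0.00516395 -0.34430947]
stand [ 0.6244 -0.1292 -0.2797] -16.0 [[-0.4, -1.7], [0.7, -0.8], [0.3, 1.2], [-0.2, 1.4]]
stand [ 0.6244 -0.1308 -0.2824] -16.2 [[-0.5, 0.3], [-0.1, -0.5], [0.3, -0.5], [0.2, 0.6]]
stand [ 0.6243 -0.1299 -0.2792] -16.0 [[-0.4, -1.1], [0.8, -0.3], [0.3, 1.6], [-0.2, 1.9], [-0.7, 0.4], [-0.5, -0.4], [-0.0, -0.5], [0.0, 0.6]]
```

```bash
python3 - <<'E'
from h import *
w=load("w1");t=load("top0")
print("rib top centre",tri([(w,(252.2,124.6),1),(t,(263.2,193),0)]))
print("plate -x edge mid",tri([(w,(229.5,122),1),(t,(259.8,205),0)]))
print("stand base",tri([(w,np.mean([(335,108),(411,115),(405,171),(330.5,167.5)],0),1),(t,np.mean([(262.5,154.5),(272,114),(303,121),(294,161.5)],0),0)]))
crop("side0",240,170,290,215,14,"s1a",proj(load("side0"),np.array([[.461,-.064,.062],[.461,-.064,.036]])))
E
```

```text
rib top centre (array([ 0.46104868, -0.06411497,  0.06065816]), [np.float64(0.0008688148371851685), np.float64(0.0008688148371851982)])
plate -x edge mid (array([ 0.43363149, -0.05452988,  0.04402581]), [np.float64(0.0007498944949156215), np.float64(0.0007498944949156216)])
stand base (array([ 0.63039373, -0.13327078, -0.01314919]), [np.float64(0.0013681094695608411), np.float64(0.001368109469560748)])
```

View pics/s1a.png

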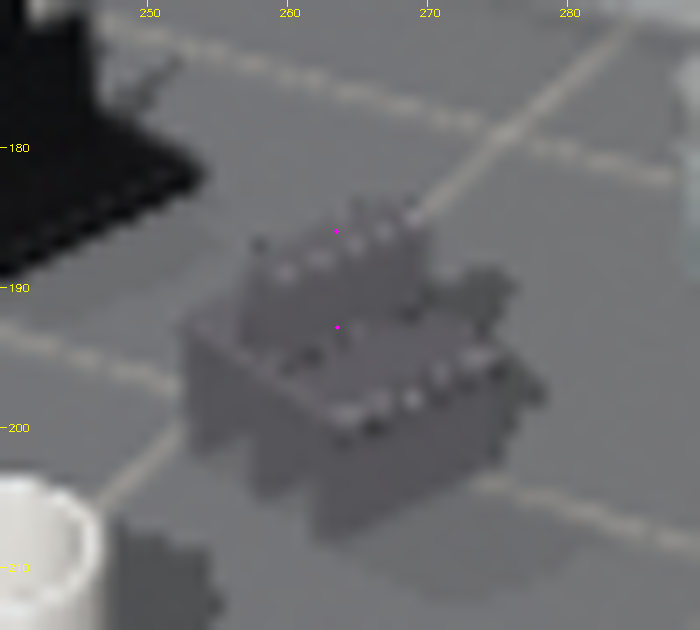

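The side view shows the comb upright on its fins, and triangulation puts the rib top at z = 61 mm, which agrees with the text. The comb is at (0.461, -0.064) with yaw of about -19.5°. Now I'll grasp it.

```bash
python3 - <<'E'
from h import *; from rig import bot
plan(bot,(0.461,-0.064),0.10,-19.5)
E
```

```text
t 1.37 pos [ 0.451  -0.1212  0.2498] tooly deg -14.8 tilt 0.03 j6 -0.12 gap 0.095 F [ 0.1 -0.4  0.5]
turn 0.082 or -3.06
delta [ 0.0579 -0.0049  0.1498] rows>= 4.0 1.0
```

```bash
python3 -m inch '[{"delta_pos":[0.058,-0.005,0.05],"turn":0.082,"grip":1},{"delta_pos":[0.058,-0.005,0.15],"turn":0.082,"grip":1},{"delta_pos":[0.058,-0.005,0.15],"turn":0.082,"grip":1},{"delta_pos":[0.058,-0.005,0.15],"turn":0.082,"grip":1},{"delta_pos":[0.058,-0.005,0.15],"turn":0.082,"grip":1},{"delta_pos":[0.058,-0.005,0.15],"turn":0.082,"grip":1}]'
python3 - <<'E'
from h import *; from rig import bot
snap(bot,"wrist","w2")
crop("w2",0,0,512,384,1.55,"w2c",proj(load("w2"),np.array([[.461,-.064,.062]]),1))
plan(bot,(0.461,-0.064),0.0395,-19.5)
E
```

```text
time: 1.87
eef_pos: [0.4588, -0.0655, 0.0979]
ee_rot: [-2.566, -1.805, 0.007]
contact_force: [0.5, 0.4, 1.2]
finger_gap: 0.0951
t 1.92 pos [ 0.4611 -0.0662  0.1008] tooly deg -19.8 tilt 0.03 j6 0.09 gap 0.095 F [-0.2 -0.1  0.3]
turn -0.005 or 3.137
delta [ 0.0021 -0.0009  0.0613] rows>= 2.0 1.0
```

View pics/w2c.png

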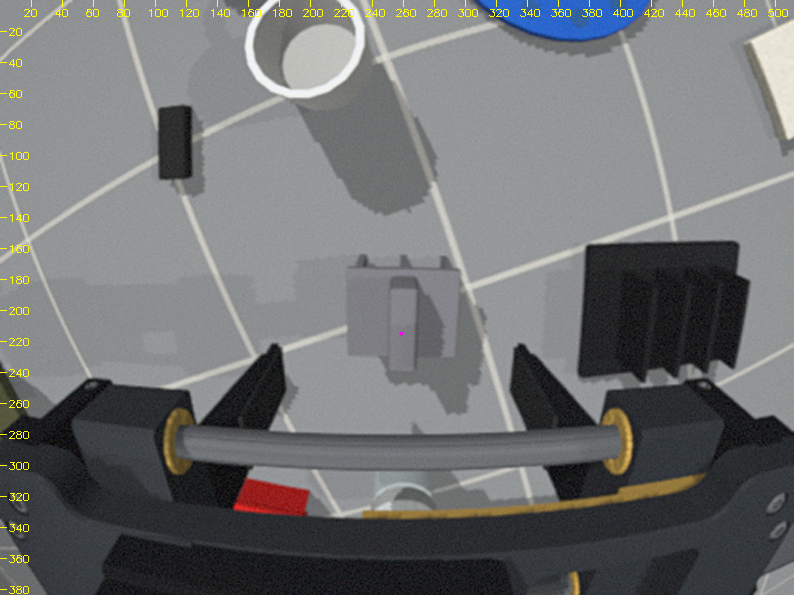

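The rib is between the fingers and centred, at (260,212) against the predicted (259,215). Descend and close.

```bash
python3 -m inch '[{"delta_pos":[0.003,-0.001,0.03],"turn":0,"grip":1},{"delta_pos":[0.003,-0.001,0.061],"turn":0,"grip":1},{"delta_pos":[0.003,-0.001,0.061],"turn":0,"grip":1},{"delta_pos":[0.003,-0.001,0.061],"turn":0,"grip":0},{"delta_pos":[0.003,-0.001,0.061],"turn":0,"grip":0},{"delta_pos":[0.003,-0.001,0.061],"turn":0,"grip":0},{"delta_pos":[0.003,-0.001,0.061],"turn":0,"grip":0},{"delta_pos":[0.003,-0.001,0.061],"turn":0,"grip":0}]'
python3 -m inch '[{"delta_pos":[0,0,0],"turn":0,"grip":0},{"delta_pos":[0,0,0],"turn":0,"grip":0},{"delta_pos":[0,0,0],"turn":0,"grip":0},{"delta_pos":[0,0,0],"turn":0,"grip":0}]'
```

```text
time: 2.58
eef_pos: [0.4624, -0.0623, 0.0408]
ee_rot: [2.567, 1.807, 0.003]
contact_force: [-0.3, 0.4, -0.2]
finger_gap: 0.0672
time: 2.92
eef_pos: [0.461, -0.0618, 0.039]
ee_rot: [-2.569, -1.809, 0.0]
contact_force: [0.2, 0.1, -0.5]
finger_gap: 0.0406
```

```bash
python3 -m inch '[{"delta_pos":[0,0,0],"turn":0,"grip":0},{"delta_pos":[0,0,0],"turn":0,"grip":0},{"delta_pos":[0,0,0],"turn":0,"grip":0},{"delta_pos":[0,0,0],"turn":0,"grip":0},{"delta_pos":[0,0,0],"turn":0,"grip":0},{"delta_pos":[0,0,0],"turn":0,"grip":0}]'
python3 -m inch '[{"delta_pos":[0,0,-0.03],"turn":0,"grip":0},{"delta_pos":[0,0,-0.07],"turn":0,"grip":0},{"delta_pos":[0,0,-0.11],"turn":0,"grip":0},{"delta_pos":[0,0,-0.11],"turn":0,"grip":0}]'
python3 - <<'E'
from h import *; from rig import bot
snap(bot,"wrist","w3")
crop("w3",0,0,512,384,1.55,"w3c")
plan(bot,(0.6243,-0.130),0.15,-16)
E
```

```text
time: 3.42
eef_pos: [0.4611, -0.0618, 0.039]
ee_rot: [-2.569, -1.808, 0.0]
contact_force: [-0.1, -0.8, -0.6]
finger_gap: 0.014
time: 3.75
eef_pos: [0.4661, -0.0631, 0.1581]
ee_rot: [2.56, 1.802, 0.015]
contact_force: [2.1, -1.0, 0.2]
finger_gap: 0.0137
t 3.8 pos [ 0.4645 -0.0627  0.1546] tooly deg -19.7 tilt 0.61 j6 0.1 gap 0.0138 F [-0.7 -0.4  0.1]
turn -0.065 or 3.077
delta [-0.0095  0.1731  0.0064] rows>= 5.0 1.0
```

View pics/w3c.png

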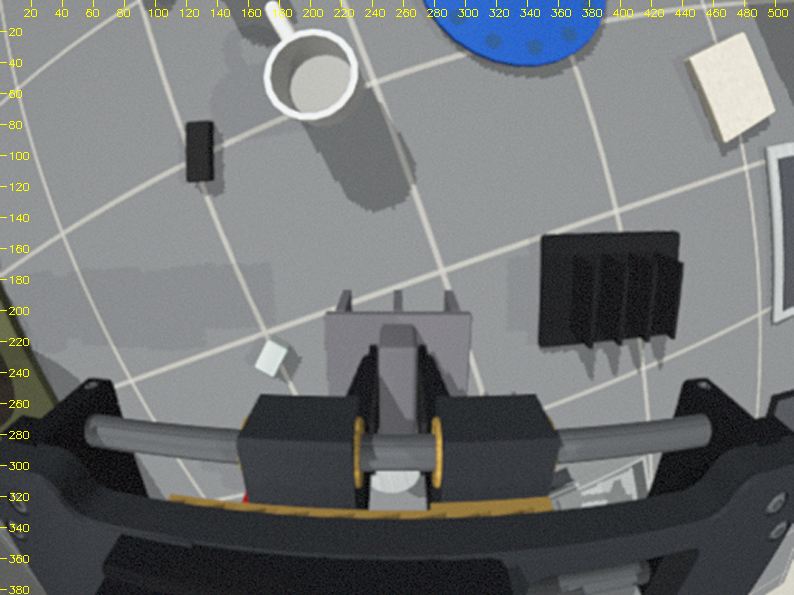

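The comb is held (gap 14 mm). The stand is visible at about (395,187), so I'll measure it again from this view before placing.

```bash
python3 - <<'E'
from h import *
crop("w3",340,140,450,230,7,"w3a")
E
```

```text
(no output)
```

View pics/w3a.png

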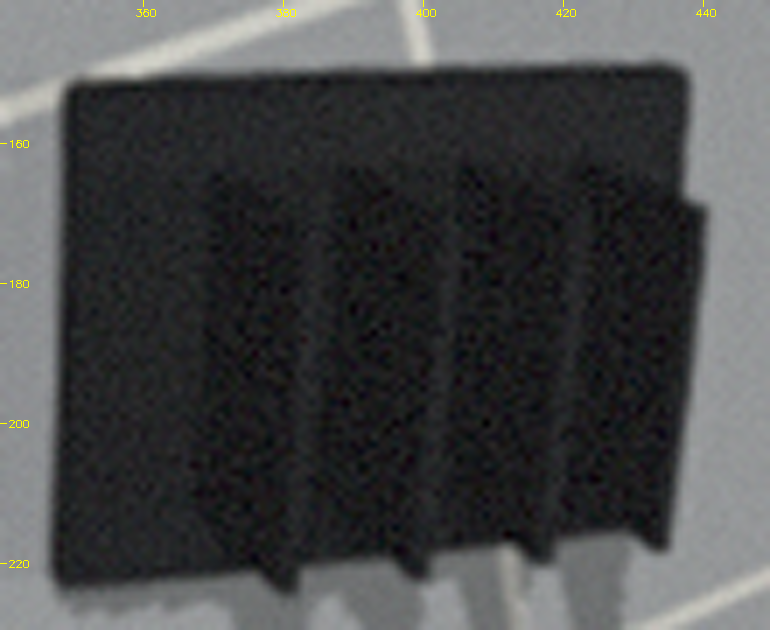

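```bash
python3 - <<'E'
from h import *
w=load("w1");t=load("top0");v=load("w3")
sm=mm([(-62,45,10),(62,45,10),(62,-45,10),(-62,-45,10)])
sw=[(335,108),(411,115),(405,171),(330.5,167.5)]; st=[(262.5,154.5),(272,114),(303,121),(294,161.5)]
m3=mm([(-62,45,10),(62,45,10),(-62,-45,10),(38,30,50),(38,-30,50),(-34,-30,50),(-10,-30,50),(14,-30,50)])
p3=[(349,152),(437.5,149.5),(347.5,223),(440,169),(435,218),(381.5,224),(400.5,222),(418,220)]
print(*fit0([(v,1,m3,p3)],[.62,-.13,-.27]))
print(fitpose([(v,1,m3,p3)],[.62,-.13,0,-.27]))
print(fitpose([(v,1,m3,p3),(w,1,sm,sw),(t,0,sm,st)],[.62,-.13,0,-.27])[:2])
print(*fit0([(v,1,m3,p3),(w,1,sm,sw),(t,0,sm,st)],[.62,-.13,-.27])[:2])
E
```

```text
[ 0.6243 -0.1285 -0.2793] -16.0 [[-0.1, -0.9], [1.3, -0.9], [-0.7, 1.7], [0.6, -0.6], [-0.3, 0.2], [0.0, 0.4], [-0.1, 0.3], [0.1, 0.3]]
(array([ 0.62607941, -0.13072761, -0.00453484, -0.27824424]), np.float64(-15.94222062932029), array([[ 0.5, -0.1],
       [ 0.6, -0.3],
       [-0. ,  1.4],
       [-0.1, -0.2],
       [-0.9, -0.1],
       [ 0.2,  0. ],
       [-0.2, -0. ],
       [-0.2, -0.1]]))
(array([ 0.62625767, -0.13095679, -0.00522886, -0.27815418]), np.float64(-15.93706039622818))
[ 0.6244 -0.1288 -0.2799] -16.0
```

```bash
python3 -m inch '[{"delta_pos":[-0.009,0.173,0.006],"turn":-0.065,"grip":0},{"delta_pos":[-0.009,0.173,0.006],"turn":-0.065,"grip":0},{"delta_pos":[-0.009,0.173,0.006],"turn":-0.065,"grip":0},{"delta_pos":[-0.009,0.173,0.006],"turn":-0.065,"grip":0},{"delta_pos":[-0.009,0.173,0.006],"turn":-0.065,"grip":0},{"delta_pos":[-0.009,0.173,0.006],"turn":-0.065,"grip":0},{"delta_pos":[-0.009,0.173,0.006],"turn":-0.065,"grip":0}]'
python3 - <<'E'
from h import *; from rig import bot
snap(bot,"wrist","w4");snap(bot,"side","s4")
crop("w4",100,120,420,360,2.5,"w4c")
crop("s4",190,100,310,200,6,"s4c")
plan(bot,(0.625,-0.129),0.105,-16)
E
```

```text
time: 4.38
eef_pos: [0.6196, -0.1283, 0.141]
ee_rot: [-2.506, -1.889, 0.004]
contact_force: [-0.8, -0.2, -0.7]
finger_gap: 0.014
t 4.48 pos [ 0.6193 -0.128   0.1423] tooly deg -16.0 tilt 0.11 j6 -0.01 gap 0.0139 F [ 0.1 -0.3 -0. ]
turn 0.001 or -3.141
delta [0.0006 0.0058 0.0373] rows>= 1.0 1.0
```

View pics/w4c.png

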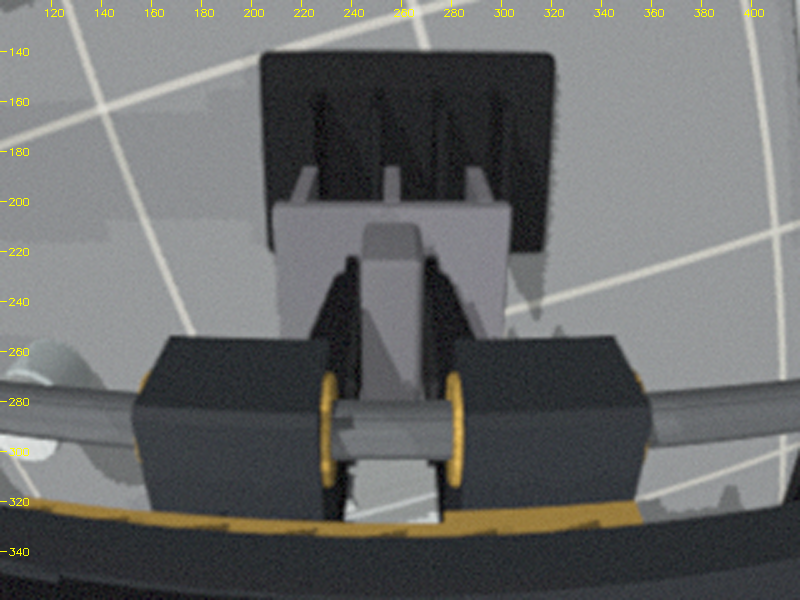

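View pics/s4c.png

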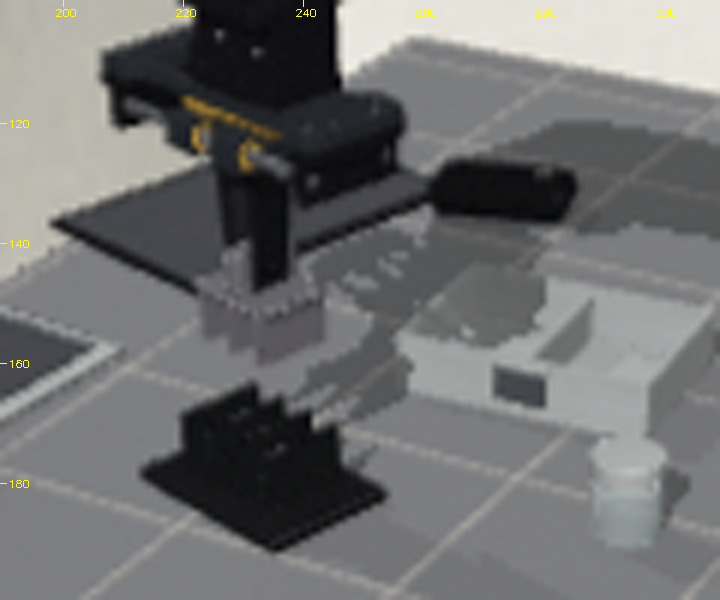

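```bash
python3 - <<'E'
from h import *
v=load("w4")
a=np.radians(-16);B=np.array([[np.cos(a),np.sin(a)],[-np.sin(a),np.cos(a)]])
o=np.array([.6193,-.128])
for n,uv,z in[("plateL",(210.5,201),.139),("plateR",(303,201),.139),("ribL",(245.5,209),.165),("ribR",(267,209),.165),("baseTL",(205.5,141),.01),("baseTR",(320,141),.01),("finR? base",(318,219),.01)]:
    p=atz(v,uv,z,1)[0]; print(n,p.round(4),"rel TCP along comb axes",(B@(p[:2]-o)).round(4))
E
```

```text
plateL [ 0.5991 -0.0965  0.139 ] rel TCP along comb axes [-0.0281  0.0247]
plateR [ 0.6542 -0.1122  0.139 ] rel TCP along comb axes [0.0291 0.0248]
ribL [ 0.6223 -0.0983  0.165 ] rel TCP along comb axes [-0.0053  0.0294]
ribR [ 0.6332 -0.1014  0.165 ] rel TCP along comb axes [0.006  0.0294]
baseTL [ 0.5812 -0.0705  0.01  ] rel TCP along comb axes [-0.0525  0.0448]
baseTR [ 0.6947 -0.1025  0.01  ] rel TCP along comb axes [0.0655 0.0452]
finR? base [ 0.6737 -0.1867  0.01  ] rel TCP along comb axes [ 0.0684 -0.0414]
```

In the wrist view the comb is centred on the TCP. The stand centre lies 6 mm further along tool +y and its yaw matches. Now to lower it.

```bash
python3 -m inch '[{"delta_pos":[0.0,0.006,0.02],"turn":0,"grip":0},{"delta_pos":[0.0,0.006,0.04],"turn":0,"grip":0},{"delta_pos":[0.0,0.006,0.055],"turn":0,"grip":0},{"delta_pos":[0.0,0.006,0.065],"turn":0,"grip":0},{"delta_pos":[0.0,0.006,0.073],"turn":0,"grip":0},{"delta_pos":[0.0,0.006,0.073],"turn":0,"grip":0}]'
python3 - <<'E'
from h import *; from rig import bot
plan(bot,(0.625,-0.129),0.059,-16)
E
```

```text
time: 4.98
eef_pos: [0.625, -0.1297, 0.0681]
ee_rot: [-2.507, -1.89, 0.003]
contact_force: [-0.5, 0.7, -0.6]
finger_gap: 0.0138
t 4.98 pos [ 0.625  -0.1297  0.0681] tooly deg -16.0 tilt 0.18 j6 -0.01 gap 0.0138 F [-0.5  0.7 -0.6]
turn 0.0 or -3.141
delta [ 0.0007 -0.0002  0.0091] rows>= 1.0 1.0
```

```bash
python3 -m inch '[{"delta_pos":[0,0,0.006],"turn":0,"grip":0},{"delta_pos":[0,0,0.010],"turn":0,"grip":0},{"delta_pos":[0,0,0.011],"turn":0,"grip":0},{"delta_pos":[0,0,0.011],"turn":0,"grip":0}]'
python3 - <<'E'
from h import *; from rig import bot
plan(bot,(0.625,-0.129),0.059,-16)
E
```

```text
time: 5.32
eef_pos: [0.627, -0.1304, 0.0593]
ee_rot: [2.508, 1.891, 0.001]
contact_force: [-0.0, 0.2, 0.2]
finger_gap: 0.0139
t 5.32 pos [ 0.627  -0.1304  0.0593] tooly deg -16.0 tilt 0.03 j6 -0.01 gap 0.0139 F [-0.   0.2  0.2]
turn 0.0 or -3.141
delta [ 0.0008 -0.0023  0.0003] rows>= 1.0 1.0
```

```bash
python3 -m inch '[{"delta_pos":[0,-0.001,0.002],"turn":0,"grip":0},{"delta_pos":[0,-0.001,0.002],"turn":0,"grip":0},{"delta_pos":[0,-0.001,0.002],"turn":0,"grip":0}]'
```

```text
time: 5.57
eef_pos: [0.627, -0.1304, 0.059]
ee_rot: [2.507, 1.89, 0.003]
contact_force: [-1.0, 0.1, 6.4]
finger_gap: 0.0138
```

```bash
python3 - <<'E'
from h import *; from rig import bot
snap(bot,"side","s5"); crop("s5",190,100,310,200,6,"s5c")
plan(bot,(0.625,-0.129),0.059,-16)
E
```

```text
t 5.62 pos [ 0.627  -0.1304  0.059 ] tooly deg -16.0 tilt 0.17 j6 -0.01 gap 0.0137 F [ 0.9 -0.6  5.3]
turn 0.0 or -3.141
delta [ 0.0008 -0.0023 -0.    ] rows>= 1.0 1.0
```

View pics/s5c.png

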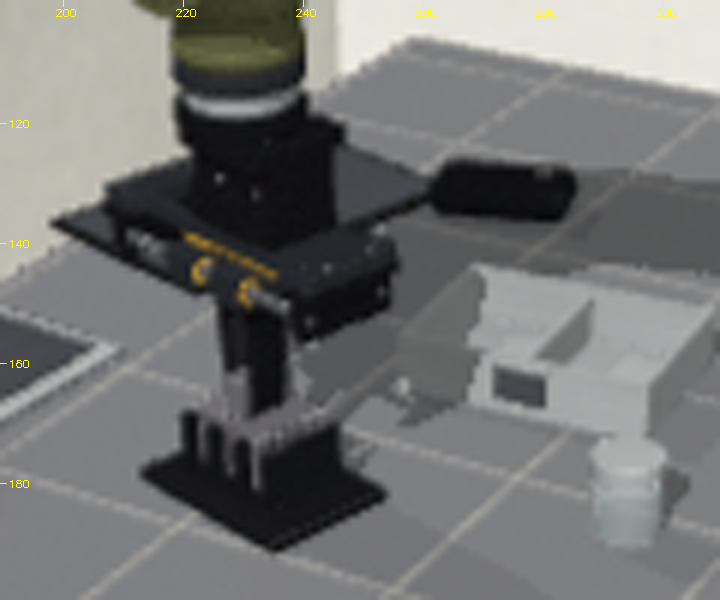

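The side view shows the comb's fins between the stand's fins and the plate resting on them, with 6 N contact at TCP z = 0.059 as expected. I'll lift slightly to fine-centre it by about 1 mm, then set it down and release.

```bash
python3 -m inch '[{"delta_pos":[0.001,-0.001,-0.006],"turn":0,"grip":0},{"delta_pos":[0.001,-0.001,-0.006],"turn":0,"grip":0},{"delta_pos":[0.001,-0.001,-0.006],"turn":0,"grip":0},{"delta_pos":[0.001,-0.001,-0.006],"turn":0,"grip":0}]'
python3 - <<'E'
from h import *; from rig import bot
snap(bot,"wrist","w5"); crop("w5",160,120,360,270,4,"w5c")
plan(bot,(0.6255,-0.129),0.059,-16)
E
```

```text
time: 5.95
eef_pos: [0.6247, -0.1287, 0.0627]
ee_rot: [-2.508, -1.891, 0.001]
contact_force: [0.4, 0.6, -0.5]
finger_gap: 0.0138
t 6.0 pos [ 0.6246 -0.1287  0.0625] tooly deg -16.0 tilt 0.05 j6 -0.01 gap 0.0137 F [ 0.2  0.  -1.1]
turn 0.0 or -3.141
delta [-0.0001  0.0009  0.0035] rows>= 1.0 1.0
```

View pics/w5c.png

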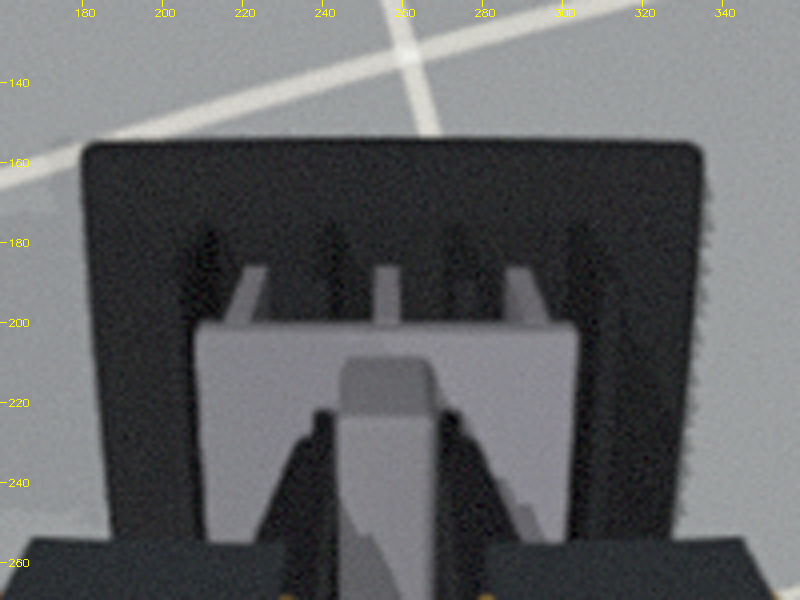

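The stand base centre is at u≈257.5 and the comb plate centre at 256, so it is centred to within about 1 mm. Seat it and release.

```bash
python3 -m inch '[{"delta_pos":[0,0.001,0.003],"turn":0,"grip":0},{"delta_pos":[0,0.001,0.006],"turn":0,"grip":0},{"delta_pos":[0,0.001,0.006],"turn":0,"grip":0},{"delta_pos":[0,0.001,0.004],"turn":0,"grip":0},{"delta_pos":[0,0.001,0.004],"turn":0,"grip":0.6},{"delta_pos":[0,0.001,0.004],"turn":0,"grip":0.6},{"delta_pos":[0,0.001,0.004],"turn":0,"grip":0.6},{"delta_pos":[0,0.001,0.004],"turn":0,"grip":0.6}]'
python3 -m inch '[{"delta_pos":[0,0,-0.02],"turn":0,"grip":0.6},{"delta_pos":[0,0,-0.06],"turn":0,"grip":1},{"delta_pos":[0,0,-0.10],"turn":0,"grip":1},{"delta_pos":[0,0,-0.14],"turn":0,"grip":1},{"delta_pos":[-0.02,0,-0.14],"turn":0,"grip":1}]'
python3 - <<'E'
from h import *; from rig import bot
snap(bot,"wrist","w6"); crop("w6",0,0,512,384,1.55,"w6c")
snap(bot,"side","s6"); crop("s6",190,120,310,200,6,"s6c")
plan(bot,(0.6255,-0.129),0.059,-16)
E
```

```text
time: 6.67
eef_pos: [0.6257, -0.129, 0.0585]
ee_rot: [-2.508, -1.891, 0.001]
contact_force: [-0.6, 0.1, -0.1]
finger_gap: 0.0353
time: 7.08
eef_pos: [0.6257, -0.1476, 0.2101]
ee_rot: [2.496, 1.887, 0.017]
contact_force: [1.7, -0.2, 2.0]
finger_gap: 0.0684
t 7.18 pos [ 0.6217 -0.1502  0.2026] tooly deg -16.1 tilt 0.35 j6 -0.04 gap 0.0765 F [-0.3  0.6  0. ]
turn -0.001 or 3.14
delta [ 0.0215 -0.0031  0.1435] rows>= 4.0 1.0
```

View pics/w6c.png

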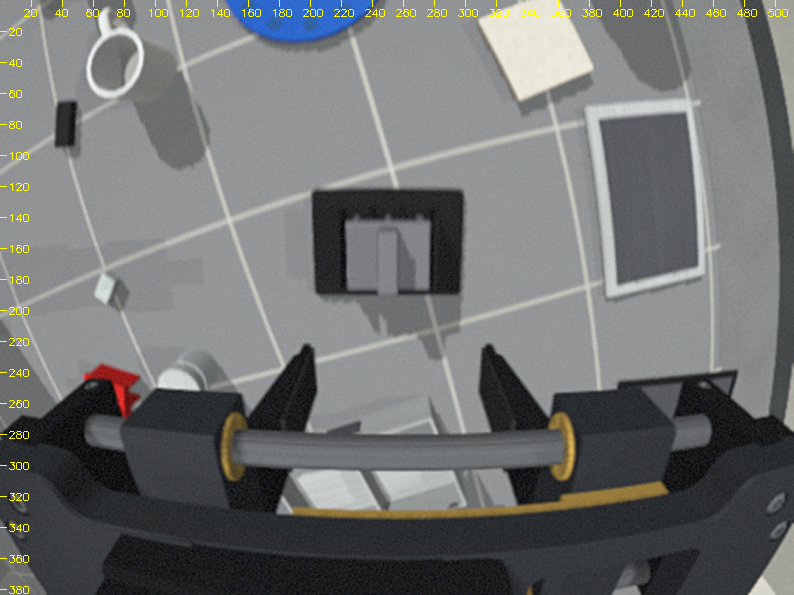

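View pics/s6c.png

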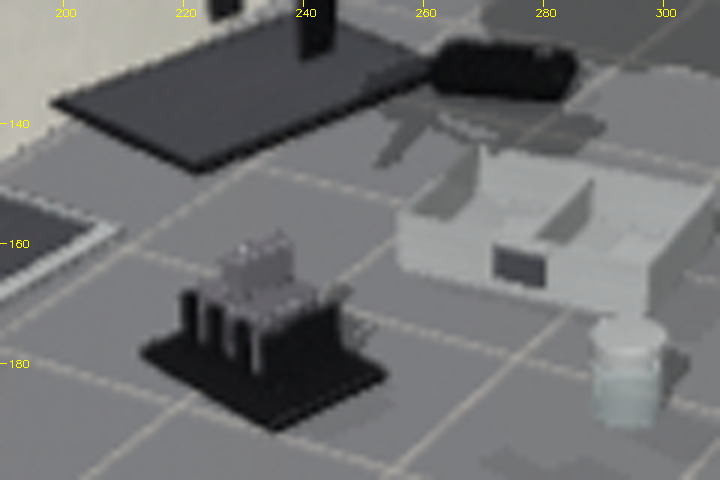

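The comb is seated and level on the stand: the wrist view shows the plate at (250,165) within the base, and the side view shows the fins interleaved. Next is the glue stick. I'll estimate it from the top and side views and fly to a viewpoint.

```bash
python3 - <<'E'
from h import *; from rig import bot
t=load("top0")
crop("side0",120,200,260,300,5.5,"s0g")
crop("top0",70,130,145,260,4.5,"t0g")
print("glue",atz(t,(110.5,243.2),.085))
plan(bot,(0.335,0.255),0.23,-16)
E
```

```text
glue [[0.35333004 0.3056774  0.085     ]]
t 7.18 pos [ 0.6217 -0.1502  0.2026] tooly deg -16.1 tilt 0.35 j6 -0.04 gap 0.0765 F [-0.3  0.6  0. ]
turn -0.001 or 3.14
delta [ 0.31   -0.3875 -0.03  ] rows>= 12.0 1.0
```

View pics/s0g.png

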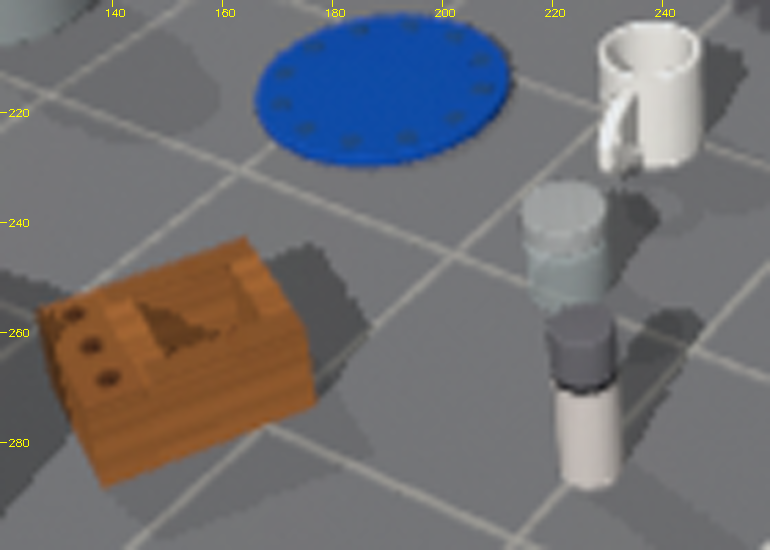

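View pics/t0g.png

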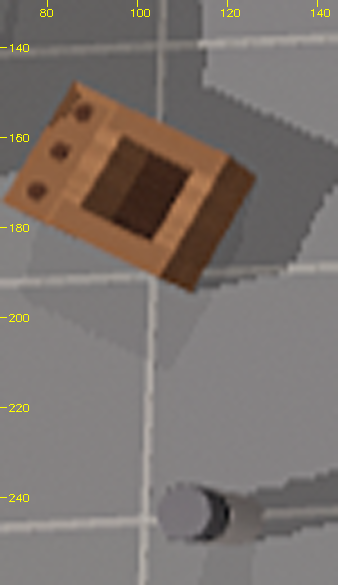

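The side view shows the glue stick standing upright with its cap top at (226,258), and the bay is empty. Moving over.

```bash
python3 -m inch '[{"delta_pos":[0.31,-0.388,-0.03],"turn":0,"grip":1},{"delta_pos":[0.31,-0.388,-0.03],"turn":0,"grip":1},{"delta_pos":[0.31,-0.388,-0.03],"turn":0,"grip":1},{"delta_pos":[0.31,-0.388,-0.03],"turn":0,"grip":1},{"delta_pos":[0.31,-0.388,-0.03],"turn":0,"grip":1},{"delta_pos":[0.31,-0.388,-0.03],"turn":0,"grip":1},{"delta_pos":[0.31,-0.388,-0.03],"turn":0,"grip":1},{"delta_pos":[0.31,-0.388,-0.03],"turn":0,"grip":1}]'
python3 - <<'E'
from h import *; from rig import bot
plan(bot,(0.335,0.255),0.23,-16)
print("glue",tri([(load("top0"),(110.2,243.4),0),(load("side0"),(225.5,258.5),0)]))
E
```

```text
time: 7.85
eef_pos: [0.4255, 0.1243, 0.2175]
ee_rot: [-2.508, -1.889, 0.003]
contact_force: [0.3, 1.6, 0.5]
finger_gap: 0.0949
t 7.85 pos [0.4255 0.1243 0.2175] tooly deg -16.0 tilt 0.15 j6 0.44 gap 0.0949 F [0.3 1.6 0.5]
turn -0.0 or 3.141
delta [ 0.1006 -0.1231 -0.0122] rows>= 4.0 1.0
glue (array([0.35244095, 0.30691549, 0.0826557 ]), [np.float64(0.0007025513808902431), np.float64(0.000702551380890177)])
```

```bash
python3 -m inch '[{"delta_pos":[0.1,-0.123,-0.012],"turn":0,"grip":1},{"delta_pos":[0.1,-0.123,-0.012],"turn":0,"grip":1},{"delta_pos":[0.1,-0.123,-0.012],"turn":0,"grip":1},{"delta_pos":[0.1,-0.123,-0.012],"turn":0,"grip":1},{"delta_pos":[0.1,-0.123,-0.012],"turn":0,"grip":1},{"delta_pos":[0.1,-0.123,-0.012],"turn":0,"grip":1}]'
python3 - <<'E'
from h import *; from rig import bot
snap(bot,"wrist","w7"); crop("w7",0,0,512,384,1.55,"w7c",proj(load("w7"),np.array([[.3525,.3065,.0835]]),1))
plan(bot,(0.3525,0.3065),0.14,-16)
E
```

```text
time: 8.35
eef_pos: [0.3355, 0.254, 0.2299]
ee_rot: [-2.504, -1.896, 0.003]
contact_force: [-0.8, 0.2, 0.1]
finger_gap: 0.0951
t 8.4 pos [0.3363 0.2531 0.2299] tooly deg -15.9 tilt 0.11 j6 0.79 gap 0.0954 F [-0.1 -0.5 -0.3]
turn 0.002 or -3.139
delta [0.056  0.0011 0.0898] rows>= 3.0 1.0
```

View pics/w7c.png

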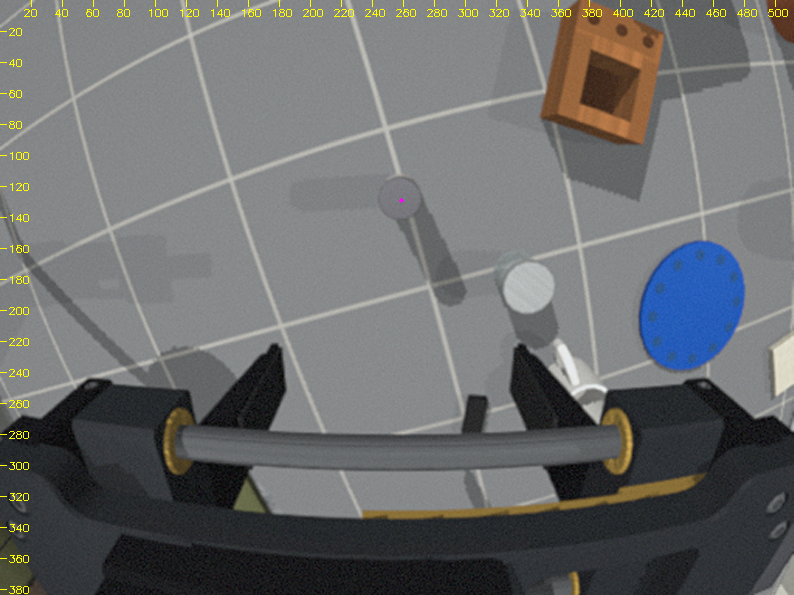

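The projected glue position falls on the cap at (258,128), so I'll descend. The pot at (341,185) and the block at (390,50) are clear of the fingers.

```bash
python3 -m inch '[{"delta_pos":[0.056,0.001,0.03],"turn":0,"grip":1},{"delta_pos":[0.056,0.001,0.06],"turn":0,"grip":1},{"delta_pos":[0.056,0.001,0.1],"turn":0,"grip":1},{"delta_pos":[0.056,0.001,0.14],"turn":0,"grip":1},{"delta_pos":[0.056,0.001,0.178],"turn":0,"grip":1},{"delta_pos":[0.056,0.001,0.178],"turn":0,"grip":1},{"delta_pos":[0.056,0.001,0.178],"turn":0,"grip":0},{"delta_pos":[0.056,0.001,0.178],"turn":0,"grip":0}]'
python3 -m inch '[{"delta_pos":[0,0,0],"turn":0,"grip":0},{"delta_pos":[0,0,0],"turn":0,"grip":0},{"delta_pos":[0,0,0],"turn":0,"grip":0},{"delta_pos":[0,0,0],"turn":0,"grip":0},{"delta_pos":[0,0,0],"turn":0,"grip":0},{"delta_pos":[0,0,0],"turn":0,"grip":0},{"delta_pos":[0,0,0],"turn":0,"grip":0},{"delta_pos":[0,0,0],"turn":0,"grip":0}]'
python3 - <<'E'
from h import *; from rig import bot
crop("w7",345,0,435,100,6,"w7b")
plan(bot,(0.3525,0.3065),0.14,-16)
E
```

```text
time: 9.07
eef_pos: [0.3552, 0.3065, 0.0548]
ee_rot: [2.51, 1.889, 0.003]
contact_force: [-0.2, -0.5, -0.3]
finger_gap: 0.0868
time: 9.73
eef_pos: [0.3534, 0.3065, 0.0531]
ee_rot: [2.509, 1.891, -0.0]
contact_force: [0.3, 0.0, -0.2]
finger_gap: 0.0338
t 9.73 pos [0.3534 0.3065 0.0531] tooly deg -16.0 tilt 0.0 j6 0.88 gap 0.0338 F [ 0.3  0.  -0.2]
turn 0.0 or -3.141
delta [-0.0003 -0.0009 -0.0869] rows>= 3.0 1.0
```

View pics/w7b.png

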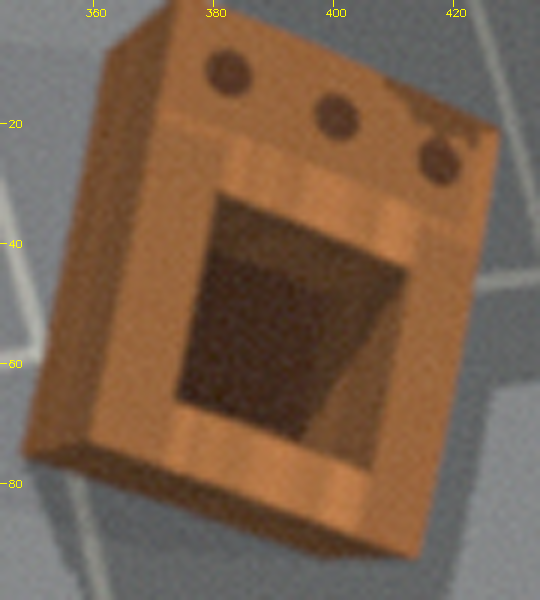

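```bash
python3 -m inch '[{"delta_pos":[0,0,0],"turn":0,"grip":0},{"delta_pos":[0,0,0],"turn":0,"grip":0},{"delta_pos":[0,0,0],"turn":0,"grip":0},{"delta_pos":[0,0,-0.03],"turn":0,"grip":0},{"delta_pos":[0,0,-0.07],"turn":0,"grip":0},{"delta_pos":[0,0,-0.09],"turn":0,"grip":0},{"delta_pos":[0,0,-0.09],"turn":0,"grip":0}]'
python3 - <<'E'
from h import *; from rig import bot
w=load("w7");t=load("top0")
mw=mm([(-24,24,48),(24,24,48),(24,-24,48),(-24,-24,48),(40,66,48),(40,-38,48),(-40,-38,48)])
pw=[(380.5,31.5),(412,44.5),(406,77.5),(373.5,66.5),(427.5,21),(414,92),(358.5,73)]
mt=mm([(24,24,48),(24,-24,48),(-24,-24,48),(-24,24,48),(40,66,48),(-40,66,48),(40,-38,48),(-40,-38,48)])
pt=[(97,159.5),(112,167.5),(104,183),(87.5,175.5),(86.5,147.5),(70.5,174),(121,164),(105,191)]
for o in ([(w,1,mw,pw)],[(t,0,mt,pt)],[(w,1,mw,pw),(t,0,mt,pt)]): print(*fit0(o,[.54,.35,-.4]))
print(fitpose(o,[.54,.35,0,-.4])[:2])
snap(bot,"wrist","w8"); crop("w8",0,0,512,384,1.55,"w8c")
plan(bot,(0.5425,0.35),0.14,-16)
E
```

```text
time: 10.32
eef_pos: [0.3565, 0.3086, 0.1492]
ee_rot: [2.508, 1.891, 0.017]
contact_force: [0.3, 0.2, -0.2]
finger_gap: 0.0297
[ 0.5408  0.3549 -0.4874] -27.9 [[-0.3, -0.4], [0.8, -0.3], [0.0, 0.9], [-0.5, -0.2], [-0.0, -0.5], [-0.0, 0.6], [0.3, 0.0]]
[ 0.542   0.352  -0.4986] -28.6 [[0.1, -0.1], [1.1, -0.4], [-0.4, 0.4], [-0.0, -0.0], [-0.1, -0.1], [-0.3, 0.1], [-0.1, -0.0], [0.1, 0.2]]
[ 0.5412  0.3543 -0.4914] -28.2 [[0.1, -0.1], [1.2, 0.1], [0.3, 1.4], [-0.2, 0.1], [0.5, 0.1], [0.2, 1.1], [0.6, 0.3], [-0.9, 0.3], [0.1, -0.1], [-1.2, 0.7], [-0.9, 0.4], [-1.2, 0.4], [-1.2, 0.6], [-1.1, 0.2], [-0.6, 0.5]]
(array([ 0.54403796,  0.35506735, -0.00642498, -0.48907252]), np.float64(-28.021791304543807))
t 10.37 pos [0.3552 0.3077 0.1462] tooly deg -16.0 tilt 0.36 j6 0.88 gap 0.0294 F [ 0.2  0.4 -0.6]
turn 0.0 or -3.141
delta [0.0922 0.1684 0.0073] rows>= 5.0 1.0
```

View pics/w8c.png

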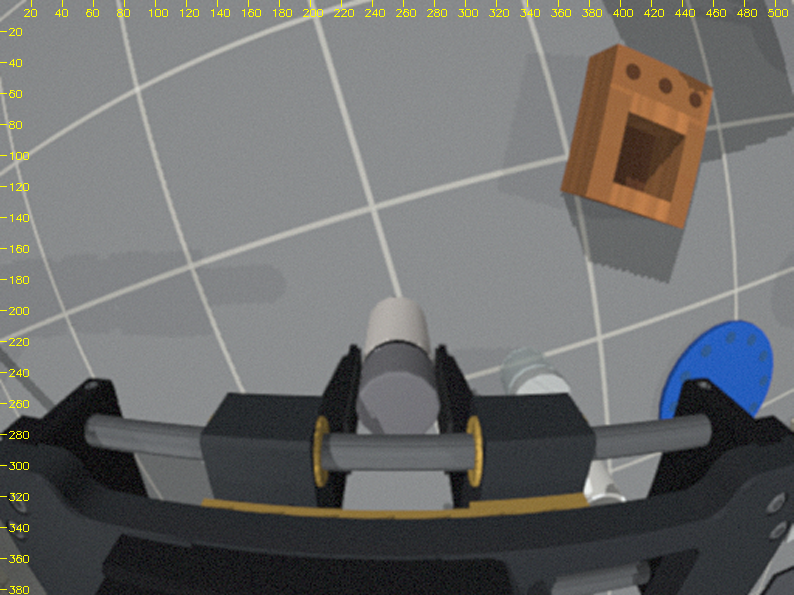

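The glue stick is held upright (gap 30 mm). The bay centre fits at (0.5415, 0.3535).

```bash
python3 - <<'E'
from h import *; from rig import bot
plan(bot,(0.5415,0.3535),0.14,-16)
E
```

```text
t 10.37 pos [0.3552 0.3077 0.1462] tooly deg -16.0 tilt 0.36 j6 0.88 gap 0.0294 F [ 0.2  0.4 -0.6]
turn 0.0 or -3.141
delta [0.0953 0.1665 0.0073] rows>= 5.0 1.0
```

```bash
python3 -m inch '[{"delta_pos":[0.096,0.168,0.003],"turn":0,"grip":0},{"delta_pos":[0.096,0.168,0.003],"turn":0,"grip":0},{"delta_pos":[0.096,0.168,0.003],"turn":0,"grip":0},{"delta_pos":[0.096,0.168,0.003],"turn":0,"grip":0},{"delta_pos":[0.096,0.168,0.003],"turn":0,"grip":0},{"delta_pos":[0.096,0.168,0.003],"turn":0,"grip":0},{"delta_pos":[0.096,0.168,0.003],"turn":0,"grip":0}]'
python3 - <<'E'
from h import *; from rig import bot
snap(bot,"wrist","w9"); crop("w9",130,80,390,290,3,"w9c")
snap(bot,"side","s9"); crop("s9",100,180,260,300,5,"s9c")
plan(bot,(0.5415,0.3535),0.061,-16)
E
```

```text
time: 10.95
eef_pos: [0.5411, 0.3518, 0.137]
ee_rot: [-2.509, -1.889, 0.008]
contact_force: [-0.9, 0.3, -0.3]
finger_gap: 0.0299
t 11.05 pos [0.5397 0.3519 0.138 ] tooly deg -16.0 tilt 0.22 j6 0.77 gap 0.0294 F [-1.4  0.3  0.2]
turn 0.0 or -3.141
delta [0.0023 0.0015 0.077 ] rows>= 2.0 1.0
```

View pics/w9c.png

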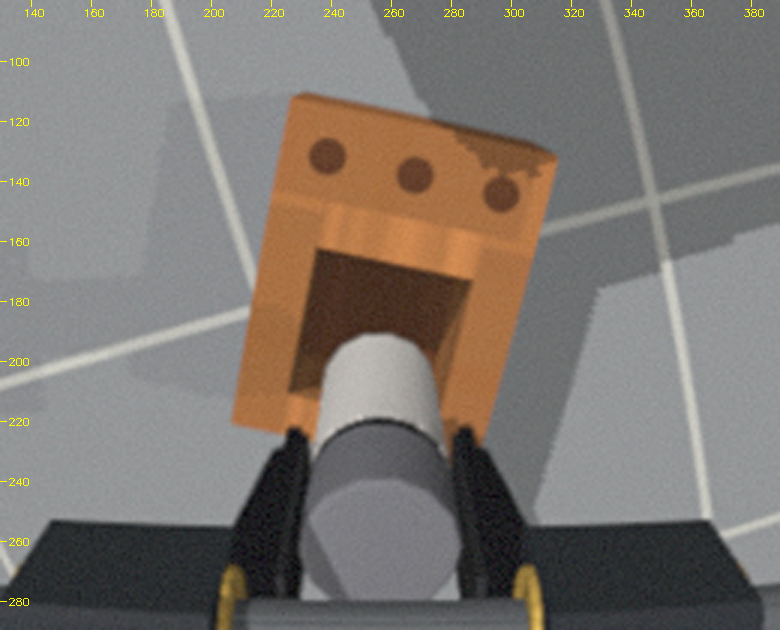

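View pics/s9c.png

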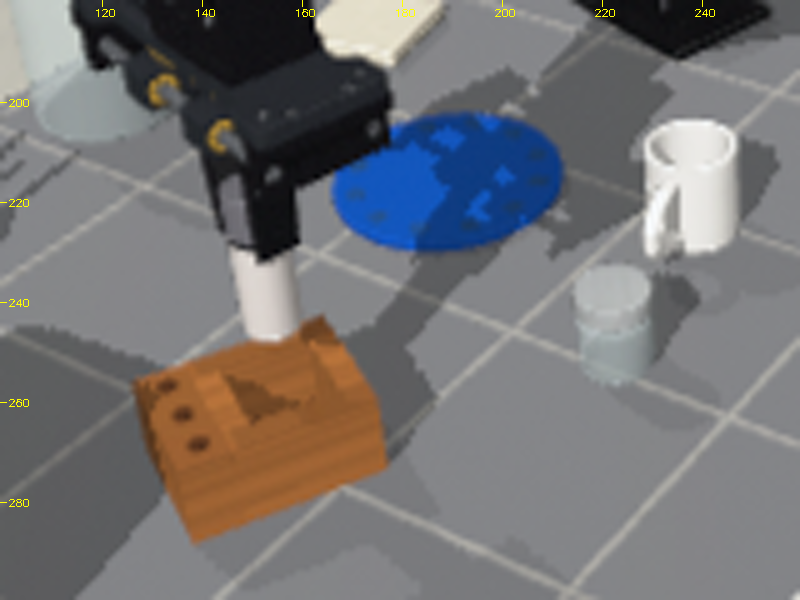

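```bash
python3 - <<'E'
from h import *; from rig import bot
w=load("w9")
mw=mm([(-24,24,48),(24,24,48),(-24,-24,48),(40,66,48),(-40,-38,48)])
print(*fit0([(w,1,mw,[(234.5,162.5),(286,172.5),(225.5,210),(313.5,132),(207,219.5)])],[.54,.35,-.4]))
plan(bot,(0.5415,0.353),0.061,-16)
E
```

```text
[ 0.5405  0.3549 -0.4851] -27.8 [[-0.3, -0.7], [0.7, 0.0], [-0.6, 1.0], [1.4, -0.8], [-0.9, 1.5]]
t 11.05 pos [0.5397 0.3519 0.138 ] tooly deg -16.0 tilt 0.22 j6 0.77 gap 0.0294 F [-1.4  0.3  0.2]
turn 0.0 or -3.141
delta [0.0018 0.0016 0.077 ] rows>= 2.0 1.0
```

Bay centre ≈ (0.541, 0.3545). Lowering, with about 9 mm of clearance all round.

```bash
python3 -m inch '[{"delta_pos":[0.0025,0.001,0.015],"turn":0,"grip":0},{"delta_pos":[0.0025,0.001,0.03],"turn":0,"grip":0},{"delta_pos":[0.0025,0.001,0.045],"turn":0,"grip":0},{"delta_pos":[0.0025,0.001,0.06],"turn":0,"grip":0},{"delta_pos":[0.0025,0.001,0.07],"turn":0,"grip":0},{"delta_pos":[0.0025,0.001,0.074],"turn":0,"grip":0},{"delta_pos":[0.0025,0.001,0.074],"turn":0,"grip":0},{"delta_pos":[0.0025,0.001,0.074],"turn":0,"grip":0}]'
```

```text
time: 11.72
eef_pos: [0.5432, 0.3547, 0.0661]
ee_rot: [2.509, 1.891, 0.0]
contact_force: [0.1, -0.5, -0.8]
finger_gap: 0.0295
```

```bash
python3 -m inch '[{"delta_pos":[0,-0.001,0.003],"turn":0,"grip":0},{"delta_pos":[0,-0.001,0.005],"turn":0,"grip":0},{"delta_pos":[0,-0.001,0.005],"turn":0,"grip":0}]'
```

```text
time: 11.97
eef_pos: [0.5423, 0.355, 0.0614]
ee_rot: [2.509, 1.891, 0.001]
contact_force: [0.2, -1.4, -1.0]
finger_gap: 0.0294
```

```bash
python3 -m inch '[{"delta_pos":[0,0,0.0015],"turn":0,"grip":0},{"delta_pos":[0,0,0.0015],"turn":0,"grip":0},{"delta_pos":[0,0,0.0015],"turn":0,"grip":0}]'
```

```text
time: 12.22
eef_pos: [0.5425, 0.3553, 0.061]
ee_rot: [-2.509, -1.891, -0.002]
contact_force: [-2.2, -0.6, 5.5]
finger_gap: 0.0294
```

Contact came at z = 0.061 as expected, so the stick is on the bay floor. Release and rise.

```bash
python3 -m inch '[{"delta_pos":[0,0,-0.0005],"turn":0,"grip":0.6},{"delta_pos":[0,0,-0.0005],"turn":0,"grip":0.7},{"delta_pos":[0,0,-0.0005],"turn":0,"grip":0.7},{"delta_pos":[0,0,-0.0005],"turn":0,"grip":0.7},{"delta_pos":[0,0,-0.03],"turn":0,"grip":1},{"delta_pos":[0,0,-0.07],"turn":0,"grip":1},{"delta_pos":[0,0,-0.11],"turn":0,"grip":1},{"delta_pos":[0,0,-0.14],"turn":0,"grip":1}]'
python3 - <<'E'
from h import *; from rig import bot
snap(bot,"wrist","w10"); crop("w10",130,80,390,290,3,"w10c")
snap(bot,"side","s10"); crop("s10",100,180,260,300,5,"s10c")
t=snap(bot,"top","t10")
plan(bot,(0.45,0.05),0.25,-16)
E
```

```text
time: 12.88
eef_pos: [0.5427, 0.3552, 0.2028]
ee_rot: [2.508, 1.891, 0.004]
contact_force: [0.2, 0.5, 0.6]
finger_gap: 0.0772
t 13.03 pos [0.544  0.3559 0.204 ] tooly deg -16.0 tilt 0.43 j6 0.78 gap 0.0895 F [ 0.2  0.1 -0.7]
turn 0.0 or -3.141
delta [-0.3197 -0.0059 -0.0478] rows>= 8.0 1.0
```

View pics/w10c.png

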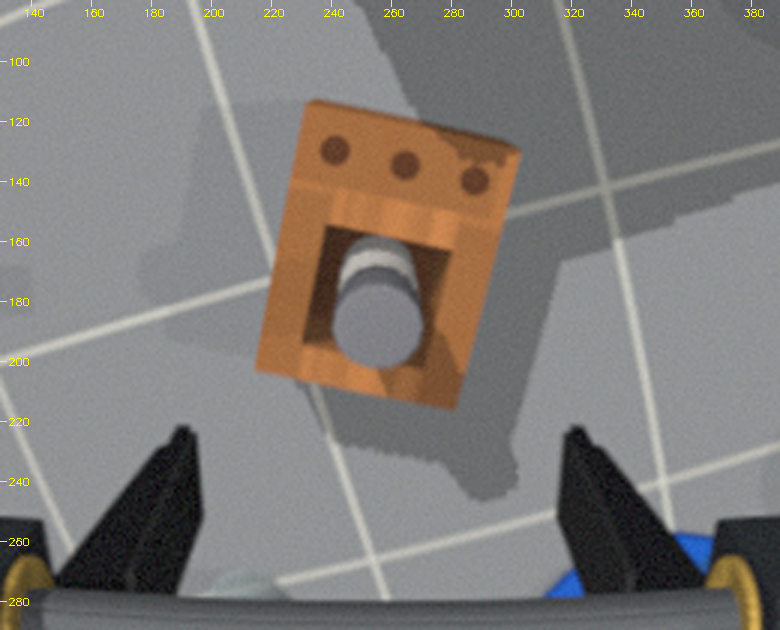

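View pics/s10c.png

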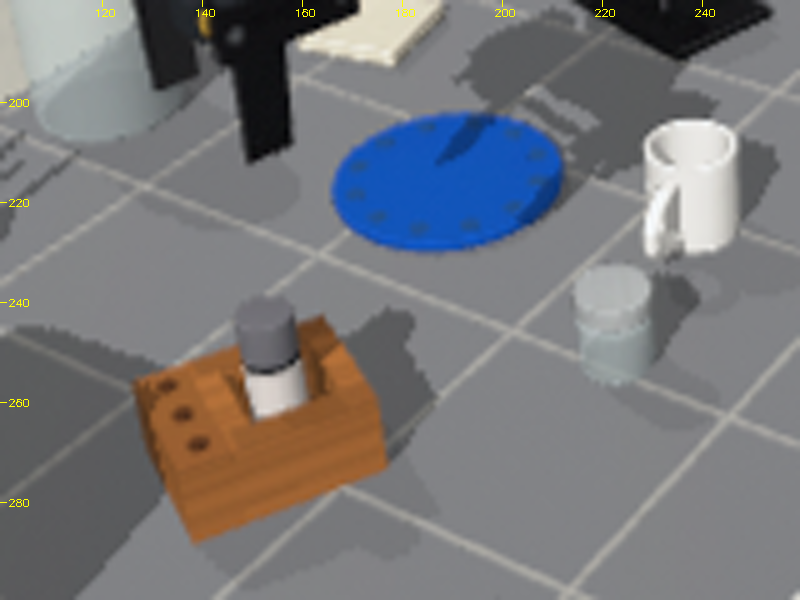

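The glue stick stands in the bay, clear of its walls. Now the cup: its handle points left in the top view, about +y, so cup yaw is about +16°. I'll triangulate the cup and the trivet.

```bash
python3 - <<'E'
from h import *; from rig import bot
t=load("top0");s=load("side0")
print("cup rim",tri([(t,(206.2,194.6),0),(s,(237.5,209),0)]), atz(t,(206.2,194.6),.06))
# trivet by colour
for n,z in (("top0",.008),("side0",.008)):
    c=load(n);hsv=cv2.cvtColor(c["color"],cv2.COLOR_RGB2HSV);m=cv2.inRange(hsv,(105,150,60),(125,255,255))
    k,l,st,ce=cv2.connectedComponentsWithStats(m); i=1+np.argmax(st[1:,4]); print(n,st[i],ce[i])
    cnt=max(cv2.findContours((l==i).astype(np.uint8),0,1)[0],key=len)[:,0,:]
    w=atz(c,cnt,z)[:,:2]; (cx,cy),r=cv2.minEnclosingCircle(w.astype(np.float32)); A=np.c_[2*w,np.ones(len(w))];q=np.linalg.lstsq(A,(w**2).sum(1),rcond=None)[0];print("circle",q[:2],np.sqrt(q[2]+q[0]**2+q[1]**2))
plan(bot,(0.455,0.02),0.22,16)
E
```

```text
cup rim (array([0.46609594, 0.07969054, 0.05546667]), [np.float64(0.0008428541228092509), np.float64(0.0008428541228093523)]) [[0.46442    0.07878421 0.06      ]]
top0 [ 167  119   52   48 1982] [192.69374369 142.58627649]
circle [0.62353663 0.11838718] 0.06967284385340293
side0 [167 203  46  27 985] [189.14213198 216.0284264 ]
circle [0.61840792 0.1260044 ] 0.07107568961848122
t 13.03 pos [0.544  0.3559 0.204 ] tooly deg -16.0 tilt 0.43 j6 0.78 gap 0.0895 F [ 0.2  0.1 -0.7]
turn -0.558 or 2.583
delta [-0.3474  0.007  -0.0178] rows>= 9.0 5.0
```

```bash
python3 -m inch '[{"delta_pos":[-0.34,0.03,-0.02],"turn":-0.558,"grip":1},{"delta_pos":[-0.34,0.03,-0.02],"turn":-0.558,"grip":1},{"delta_pos":[-0.34,0.03,-0.02],"turn":-0.558,"grip":1},{"delta_pos":[-0.34,0.03,-0.02],"turn":-0.558,"grip":1},{"delta_pos":[-0.34,0.03,-0.02],"turn":-0.558,"grip":1},{"delta_pos":[-0.34,0.03,-0.02],"turn":-0.558,"grip":1},{"delta_pos":[-0.34,0.03,-0.02],"turn":-0.558,"grip":1},{"delta_pos":[-0.34,0.03,-0.02],"turn":-0.558,"grip":1}]'
python3 -m inch '[{"delta_pos":[0,0,0],"turn":0,"grip":1},{"delta_pos":[0,0,0],"turn":0,"grip":1}]'
python3 - <<'E'
from h import *; from rig import bot
snap(bot,"wrist","w11"); crop("w11",0,0,512,384,1.55,"w11c",proj(load("w11"),np.array([[.465,.079,.06],[.622,.121,.008]]),1))
plan(bot,(0.465,0.079),0.1,16)
E
```

```text
time: 13.7
eef_pos: [0.4775, 0.029, 0.2166]
ee_rot: [-1.889, -2.507, 0.003]
contact_force: [1.2, -0.1, 0.4]
finger_gap: 0.095
time: 13.87
eef_pos: [0.4783, 0.0287, 0.2171]
ee_rot: [-1.895, -2.503, 0.002]
contact_force: [-0.5, 0.9, 0.2]
finger_gap: 0.0951
t 13.92 pos [0.4786 0.0299 0.2172] tooly deg 15.9 tilt 0.15 j6 -0.33 gap 0.0952 F [-0.9 -0.3 -0.6]
turn -0.002 or 3.139
delta [0.0507 0.0006 0.1173] rows>= 4.0 1.0
```

View pics/w11c.png

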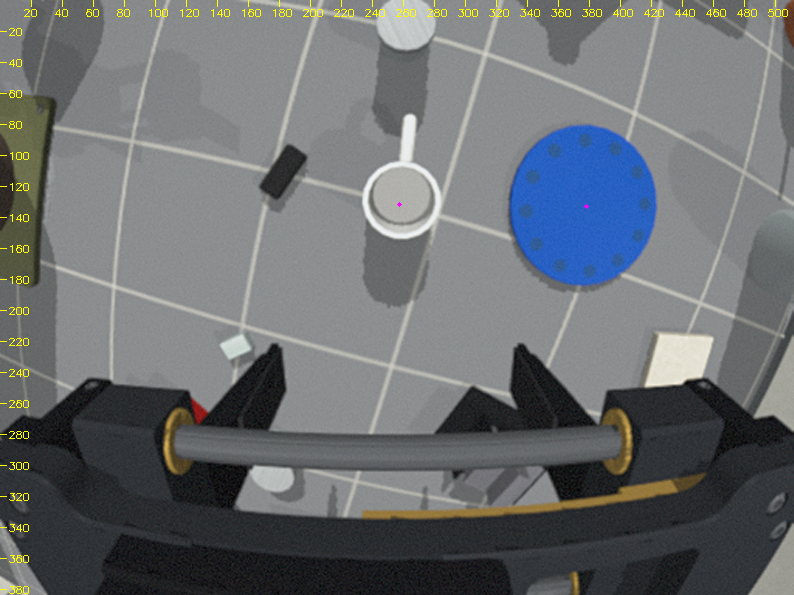

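```bash
python3 - <<'E'
from h import *; from rig import bot
c=load("w11");hsv=cv2.cvtColor(c["color"],cv2.COLOR_RGB2HSV);m=cv2.inRange(hsv,(105,150,60),(125,255,255));m=cv2.morphologyEx(m,cv2.MORPH_CLOSE,np.ones((5,5)))
k,l,st,ce=cv2.connectedComponentsWithStats(m); i=1+np.argmax(st[1:,4]); print(st[i],ce[i])
cnt=max(cv2.findContours((l==i).astype(np.uint8),0,1)[0],key=len)[:,0,:]
w=atz(c,cnt,.008,1)[:,:2]; A=np.c_[2*w,np.ones(len(w))];q=np.linalg.lstsq(A,(w**2).sum(1),rcond=None)[0];print("circle",q[:2],np.sqrt(q[2]+q[0]**2+q[1]**2))
print("triv tri",tri([(c,ce[i],1),(load("top0"),(192.7,142.6),0)]))
print("cup",tri([(c,(259.3,129),1),(load("top0"),(206.2,194.6),0),(load("side0"),(237.5,209),0)]),atz(c,(259.3,129),.06,1))
plan(bot,(0.466,0.080),0.1,11)
E
```

```text
[ 329   81   94  103 7609] [375.55473781 131.9475621 ]
circle [0.62308707 0.12085271] 0.07033975035005902
triv tri (array([ 0.63097139,  0.12186793, -0.01892757]), [np.float64(0.0011682881629881934), np.float64(0.0011682881629884163)])
cup (array([0.46612077, 0.08049125, 0.05561982]), [np.float64(0.0012395391713650116), np.float64(0.001428806178546201), np.float64(0.0005678957270940613)]) [[0.46632999 0.08206542 0.06      ]]
t 13.92 pos [0.4786 0.0299 0.2172] tooly deg 15.9 tilt 0.15 j6 -0.33 gap 0.0952 F [-0.9 -0.3 -0.6]
turn 0.085 or -3.057
delta [0.0514 0.0019 0.1173] rows>= 4.0 1.0
```

The wrist view shows the cup rim centred at (259,129) with its handle pointing up and slightly right, giving cup yaw of about +11°. The trivet is centred at (376,132). Cup ≈ (0.466, 0.081), trivet ≈ (0.623, 0.120).

```bash
python3 -m inch '[{"delta_pos":[0.052,0.002,0.03],"turn":0.085,"grip":1},{"delta_pos":[0.052,0.002,0.07],"turn":0.085,"grip":1},{"delta_pos":[0.052,0.002,0.11],"turn":0.085,"grip":1},{"delta_pos":[0.052,0.002,0.11],"turn":0.085,"grip":1},{"delta_pos":[0.052,0.002,0.11],"turn":0.085,"grip":1}]'
python3 - <<'E'
from h import *; from rig import bot
snap(bot,"wrist","w12"); crop("w12",0,0,512,384,1.55,"w12c",proj(load("w12"),np.array([[.466,.081,.06]]),1))
plan(bot,(0.466,0.081),0.018,11)
E
```

```text
time: 14.33
eef_pos: [0.4634, 0.0823, 0.1045]
ee_rot: [-1.988, -2.423, 0.01]
contact_force: [-0.0, -0.3, 0.1]
finger_gap: 0.0946
t 14.38 pos [0.4659 0.082  0.1077] tooly deg 11.2 tilt 0.22 j6 -0.14 gap 0.0953 F [ 0.9 -0.2 -0.3]
turn 0.004 or -3.138
delta [-0.001   0.0002  0.0897] rows>= 3.0 1.0
```

View pics/w12c.png

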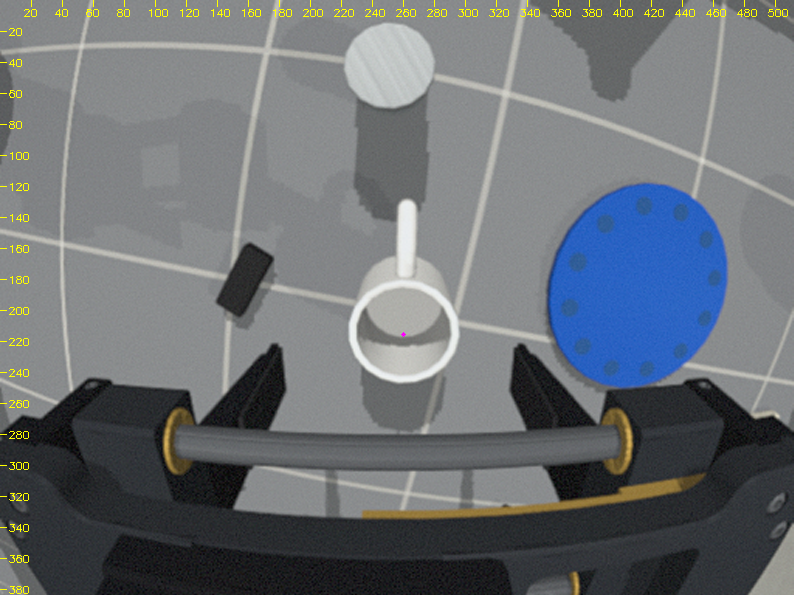

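The cup is centred between the fingers at (260,213) with the handle aligned. Descend and grip.

```bash
python3 -m inch '[{"delta_pos":[0,0,0.03],"turn":0,"grip":1},{"delta_pos":[0,0,0.06],"turn":0,"grip":1},{"delta_pos":[0,0,0.085],"turn":0,"grip":1},{"delta_pos":[0,0,0.09],"turn":0,"grip":1},{"delta_pos":[0,0,0.09],"turn":0,"grip":0},{"delta_pos":[0,0,0.09],"turn":0,"grip":0},{"delta_pos":[0,0,0.09],"turn":0,"grip":0},{"delta_pos":[0,0,0.09],"turn":0,"grip":0}]'
python3 -m inch '[{"delta_pos":[0,0,0],"turn":0,"grip":0},{"delta_pos":[0,0,0],"turn":0,"grip":0},{"delta_pos":[0,0,0],"turn":0,"grip":0},{"delta_pos":[0,0,0],"turn":0,"grip":0}]'
python3 -c "
from h import *; from rig import bot
plan(bot,(0.623,0.1205),0.1,11)"
```

```text
time: 15.05
eef_pos: [0.4691, 0.0812, 0.0215]
ee_rot: [1.994, 2.424, 0.005]
contact_force: [0.7, -0.0, -0.0]
finger_gap: 0.0737
time: 15.38
eef_pos: [0.4673, 0.0811, 0.0196]
ee_rot: [1.996, 2.426, 0.0]
contact_force: [-1.0, -0.8, 4.3]
finger_gap: 0.0543
t 15.38 pos [0.4673 0.0811 0.0196] tooly deg 11.1 tilt 0.02 j6 -0.14 gap 0.0543 F [-1.  -0.8  4.3]
turn 0.002 or -3.14
delta [ 0.0086  0.1604 -0.0803] rows>= 5.0 1.0
```

```bash
python3 -m inch '[{"delta_pos":[0,0,0],"turn":0,"grip":0},{"delta_pos":[0,0,0],"turn":0,"grip":0},{"delta_pos":[0,0,0],"turn":0,"grip":0},{"delta_pos":[0,0,0],"turn":0,"grip":0}]'
python3 -m inch '[{"delta_pos":[0,0,-0.02],"turn":0,"grip":0},{"delta_pos":[0,0,-0.05],"turn":0,"grip":0},{"delta_pos":[0,0,-0.06],"turn":0,"grip":0},{"delta_pos":[0,0,-0.06],"turn":0,"grip":0}]'
python3 - <<'E'
from h import *; from rig import bot
snap(bot,"wrist","w13"); crop("w13",0,0,512,384,1.55,"w13c")
snap(bot,"side","s13"); crop("s13",150,150,290,250,5.5,"s13c")
plan(bot,(0.623,0.1205),0.08,11)
E
```

```text
time: 15.72
eef_pos: [0.4673, 0.0811, 0.0196]
ee_rot: [1.996, 2.426, 0.0]
contact_force: [-2.3, 0.3, 5.6]
finger_gap: 0.0546
time: 16.05
eef_pos: [0.4694, 0.0813, 0.0818]
ee_rot: [1.993, 2.422, 0.007]
contact_force: [-1.3, -0.4, -1.8]
finger_gap: 0.0544
t 16.15 pos [0.4667 0.0811 0.0783] tooly deg 11.1 tilt 0.01 j6 -0.14 gap 0.0547 F [ 0.  -0.2 -1.8]
turn 0.002 or -3.14
delta [ 0.0085  0.1609 -0.0017] rows>= 4.0 1.0
```

View pics/w13c.png

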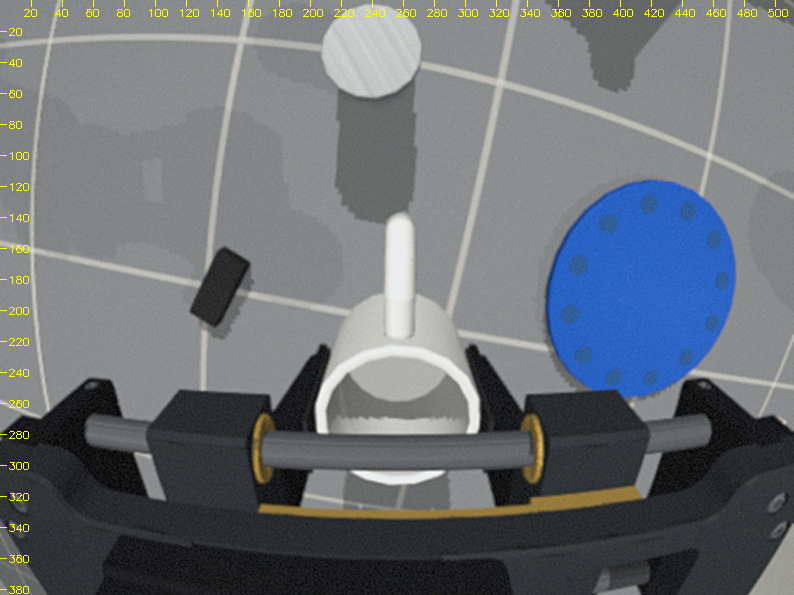

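View pics/s13c.png

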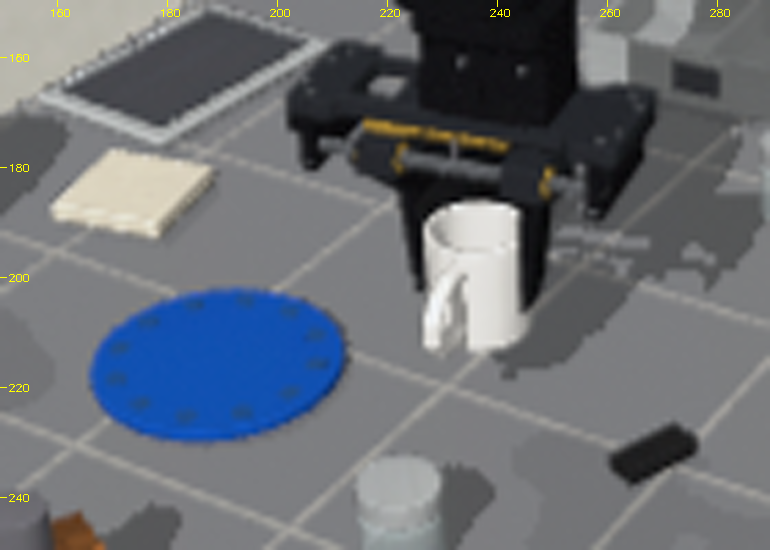

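```bash
python3 -m inch '[{"delta_pos":[0.009,0.161,-0.002],"turn":0,"grip":0},{"delta_pos":[0.009,0.161,-0.002],"turn":0,"grip":0},{"delta_pos":[0.009,0.161,-0.002],"turn":0,"grip":0},{"delta_pos":[0.009,0.161,-0.002],"turn":0,"grip":0},{"delta_pos":[0.009,0.161,-0.002],"turn":0,"grip":0},{"delta_pos":[0.009,0.161,-0.002],"turn":0,"grip":0}]'
python3 - <<'E'
from h import *; from rig import bot
snap(bot,"wrist","w14"); crop("w14",80,80,440,380,2.1,"w14c",proj(load("w14"),np.array([[.623,.1205,.008]]),1))
c=load("w13");hsv=cv2.cvtColor(c["color"],cv2.COLOR_RGB2HSV);m=cv2.inRange(hsv,(105,150,60),(125,255,255));m=cv2.morphologyEx(m,cv2.MORPH_CLOSE,np.ones((5,5)))
cnt=max(cv2.findContours(m,0,1)[0],key=len)[:,0,:]
cnt=cnt[cnt[:,1]<235]
w=atz(c,cnt,.008,1)[:,:2]; A=np.c_[2*w,np.ones(len(w))];q=np.linalg.lstsq(A,(w**2).sum(1),rcond=None)[0];print("circle",q[:2],np.sqrt(q[2]+q[0]**2+q[1]**2))
plan(bot,(0.623,0.1205),0.0285,11)
E
```

```text
time: 16.65
eef_pos: [0.6228, 0.1211, 0.0774]
ee_rot: [-1.993, -2.424, 0.006]
contact_force: [-0.3, 0.1, -0.6]
finger_gap: 0.0547
circle [0.62219994 0.12111349] 0.0706591409173614
t 16.7 pos [0.6216 0.1208 0.0777] tooly deg 11.1 tilt 0.31 j6 -0.09 gap 0.0546 F [ 0.2 -0.4 -1. ]
turn 0.002 or -3.139
delta [-0.0006  0.0015  0.0492] rows>= 2.0 1.0
```

View pics/w14c.png

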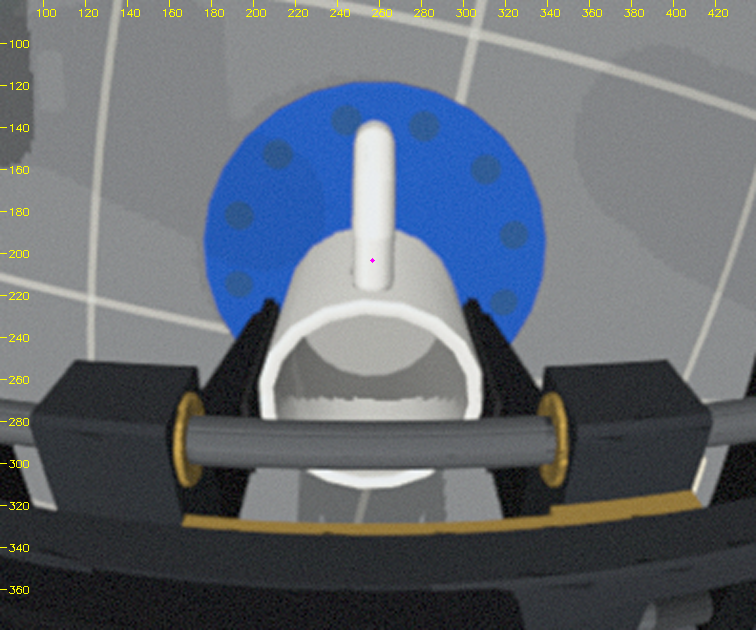

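The cup is over the trivet middle (the trivet spans u 177 to 339, centre 258). Lowering.

```bash
python3 -m inch '[{"delta_pos":[0,0.0005,0.015],"turn":0,"grip":0},{"delta_pos":[0,0.0005,0.03],"turn":0,"grip":0},{"delta_pos":[0,0.0005,0.042],"turn":0,"grip":0},{"delta_pos":[0,0.0005,0.048],"turn":0,"grip":0},{"delta_pos":[0,0.0005,0.048],"turn":0,"grip":0},{"delta_pos":[0,0.0005,0.048],"turn":0,"grip":0}]'
```

```text
time: 17.2
eef_pos: [0.6229, 0.1209, 0.0321]
ee_rot: [-1.995, -2.425, 0.002]
contact_force: [1.2, -0.3, -1.3]
finger_gap: 0.0545
```

```bash
python3 -m inch '[{"delta_pos":[0,0,0.003],"turn":0,"grip":0},{"delta_pos":[0,0,0.005],"turn":0,"grip":0},{"delta_pos":[0,0,0.005],"turn":0,"grip":0}]'
```

```text
time: 17.45
eef_pos: [0.6239, 0.1211, 0.0282]
ee_rot: [1.996, 2.426, 0.001]
contact_force: [-0.0, 0.7, -2.2]
finger_gap: 0.0545
```

```bash
python3 -m inch '[{"delta_pos":[0,0,0.0015],"turn":0,"grip":0},{"delta_pos":[0,0,0.0015],"turn":0,"grip":0},{"delta_pos":[0,0,0.0015],"turn":0,"grip":0}]'
```

```text
time: 17.7
eef_pos: [0.6243, 0.1212, 0.0277]
ee_rot: [1.995, 2.426, 0.001]
contact_force: [-2.5, 0.3, 4.3]
finger_gap: 0.0543
```

```bash
python3 -m inch '[{"delta_pos":[0,0,-0.0005],"turn":0,"grip":1},{"delta_pos":[0,0,-0.0005],"turn":0,"grip":1},{"delta_pos":[0,0,-0.0005],"turn":0,"grip":1},{"delta_pos":[0,0,-0.0005],"turn":0,"grip":1},{"delta_pos":[0,0,-0.0005],"turn":0,"grip":1},{"delta_pos":[0,0,-0.04],"turn":0,"grip":1},{"delta_pos":[0,0,-0.08],"turn":0,"grip":1},{"delta_pos":[0,0,-0.12],"turn":0,"grip":1}]'
python3 - <<'E'
from h import *; from rig import bot
snap(bot,"wrist","w15"); crop("w15",80,80,440,380,2.1,"w15c")
snap(bot,"side","s15"); crop("s15",120,150,280,270,5,"s15c")
plan(bot,(0.435,0.20),0.15,11)
t=load("top0")
print(tri([(t,(156,209.7),0),(load("side0"),(221.5,237.3),0),(load("w13"),(240,33.5),1)]),tri([(t,(156,209.7),0),(load("side0"),(221.5,237.3),0)]), atz(t,(156,209.7),.052))
E
```

```text
time: 18.37
eef_pos: [0.6227, 0.121, 0.1465]
ee_rot: [-1.995, -2.425, 0.003]
contact_force: [0.8, -0.3, -0.8]
finger_gap: 0.0947
t 18.47 pos [0.6289 0.1217 0.156 ] tooly deg 11.1 tilt 0.89 j6 -0.09 gap 0.095 F [0.4 0.3 0.6]
turn 0.002 or -3.14
delta [ 0.1142 -0.1753  0.0032] rows>= 6.0 1.0
(array([0.43411622, 0.20850885, 0.04908505]), [np.float64(0.0008898713779391527), np.float64(0.0007371645939187777), np.float64(0.0008055070374121618)]) (array([0.43473913, 0.20804444, 0.04838262]), [np.float64(0.0005528815817650859), np.float64(0.0005528815817650929)]) [[0.43365005 0.20683653 0.052     ]]
```

View pics/w15c.png

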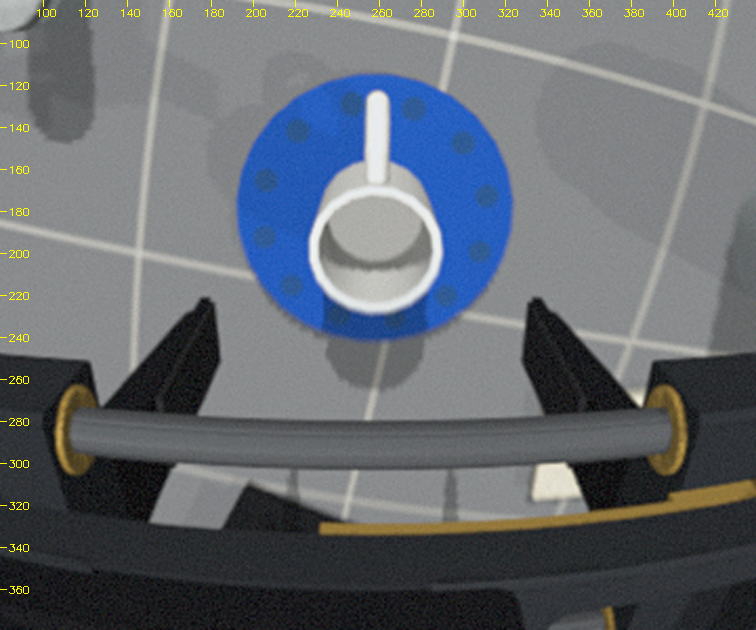

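View pics/s15c.png

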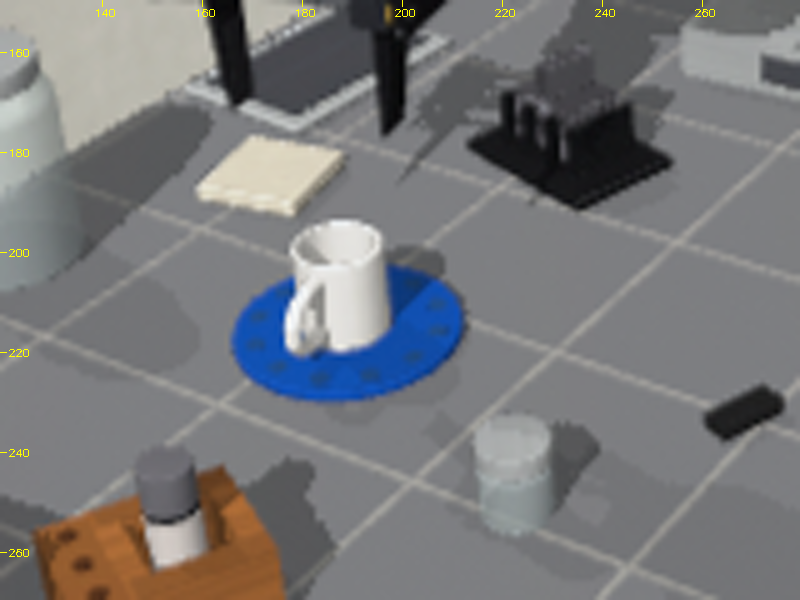

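```bash
python3 - <<'E'
from h import *
c=load("w15")
print("rim",atz(c,(258.8,198.5),.068,1),"trivet",atz(c,(258,177.5),.008,1),"s rim",atz(load("s15"),(187,198),.068))
E
```

```text
rim [[0.62463796 0.12203627 0.068     ]] trivet [[0.6234122  0.12531217 0.008     ]] s rim [[0.62359171 0.12134325 0.068     ]]
```

```bash
python3 - <<'E'
from h import *; from rig import bot
c=snap(bot,"wrist","w16")
hsv=cv2.cvtColor(c["color"],cv2.COLOR_RGB2HSV);m=cv2.inRange(hsv,(105,150,60),(125,255,255));m=cv2.morphologyEx(m,cv2.MORPH_CLOSE,np.ones((5,5)))
cnt=max(cv2.findContours(m,0,1)[0],key=len)[:,0,:]
w=atz(c,cnt,.008,1)[:,:2]; A=np.c_[2*w,np.ones(len(w))];q=np.linalg.lstsq(A,(w**2).sum(1),rcond=None)[0];print("circle",q[:2],np.sqrt(q[2]+q[0]**2+q[1]**2), cnt.min(0),cnt.max(0))
m=cv2.inRange(hsv,(0,0,215),(180,30,255));cn=max(cv2.findContours(m,0,1)[0],key=len)[:,0,:];print(cn.min(0),cn.max(0))
plan(bot,(0.4342,0.2075),0.15,11)
E
```

```text
circle [0.6238423  0.12121788] 0.0701395401325418 [187 115] [312 236]
[220 165] [279 221]
t 18.52 pos [0.6269 0.1215 0.1521] tooly deg 11.1 tilt 0.56 j6 -0.09 gap 0.0952 F [-1.3 -0.2 -0.4]
turn 0.002 or -3.14
delta [ 0.1216 -0.1725  0.0003] rows>= 6.0 1.0
```

The cup is centred on the trivet to within about 1 mm and stands upright. Pot A is at about (0.4342, 0.208), with its top at about 49 mm. I'll turn the jaws to -79°, along the tin's y, and go there.

```bash
python3 -m inch '[{"delta_pos":[0.122,-0.171,0],"turn":1.572,"grip":1},{"delta_pos":[0.122,-0.171,0],"turn":1.572,"grip":1},{"delta_pos":[0.122,-0.171,0],"turn":1.572,"grip":1},{"delta_pos":[0.122,-0.171,0],"turn":1.572,"grip":1},{"delta_pos":[0.122,-0.171,0],"turn":1.572,"grip":1},{"delta_pos":[0.122,-0.171,0],"turn":1.572,"grip":1},{"delta_pos":[0.122,-0.171,0],"turn":1.572,"grip":1},{"delta_pos":[0.122,-0.171,0],"turn":1.572,"grip":1}]'
python3 - <<'E'
from h import *; from rig import bot
crop("top0",335,115,405,205,6,"t0tin")
plan(bot,(0.4342,0.2075),0.12,-79)
E
```

```text
time: 19.18
eef_pos: [0.4306, 0.208, 0.1447]
ee_rot: [-2.917, -1.165, 0.004]
contact_force: [0.8, -0.3, 0.0]
finger_gap: 0.095
t 19.18 pos [0.4306 0.208  0.1447] tooly deg -46.4 tilt 0.14 j6 1.15 gap 0.095 F [ 0.8 -0.3  0. ]
turn 0.568 or -2.573
delta [0.0024 0.0028 0.0247] rows>= 1.0 5.0
```

View pics/t0tin.png

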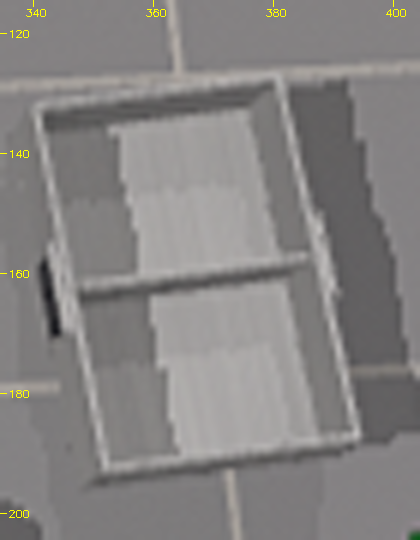

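```bash
python3 -m inch '[{"delta_pos":[0.002,0.003,0],"turn":0.568,"grip":1},{"delta_pos":[0.002,0.003,0.015],"turn":0.568,"grip":1},{"delta_pos":[0.002,0.003,0.025],"turn":0.568,"grip":1},{"delta_pos":[0.002,0.003,0.025],"turn":0.568,"grip":1},{"delta_pos":[0.002,0.003,0.025],"turn":0.568,"grip":1},{"delta_pos":[0.002,0.003,0.025],"turn":0.568,"grip":1}]'
python3 - <<'E'
from h import *; from rig import bot
t=load("top0")
print(*fit0([(t,0,mm([(85,57,40),(85,-57,40),(-85,-57,40),(-85,57,40),(0,54,40),(0,-54,40)]),[(340.5,132),(380.5,127),(393.5,187.5),(352,193),(347.5,162.5),(386,157.5)])],[.53,-.34,.2]))
snap(bot,"wrist","w17"); crop("w17",0,0,512,384,1.55,"w17c",proj(load("w17"),np.array([[.4342,.208,.052]]),1))
plan(bot,(0.4342,0.2080),0.020,-79)
E
```

```text
time: 19.68
eef_pos: [0.4347, 0.2066, 0.1194]
ee_rot: [3.126, 0.307, -0.005]
contact_force: [0.2, 0.4, 0.1]
finger_gap: 0.0951
[ 0.5414 -0.3441  0.0798] 4.6 [[-0.9, -0.0], [0.6, -0.2], [1.1, 0.5], [-0.5, 0.6], [-1.0, -0.4], [0.6, -0.5]]
t 19.73 pos [0.435  0.2067 0.1199] tooly deg -78.6 tilt 0.16 j6 1.7 gap 0.0947 F [0.8 0.1 0.6]
turn 0.006 or -3.135
delta [-0.0002 -0.0014  0.0999] rows>= 3.0 1.0
```

View pics/w17c.png

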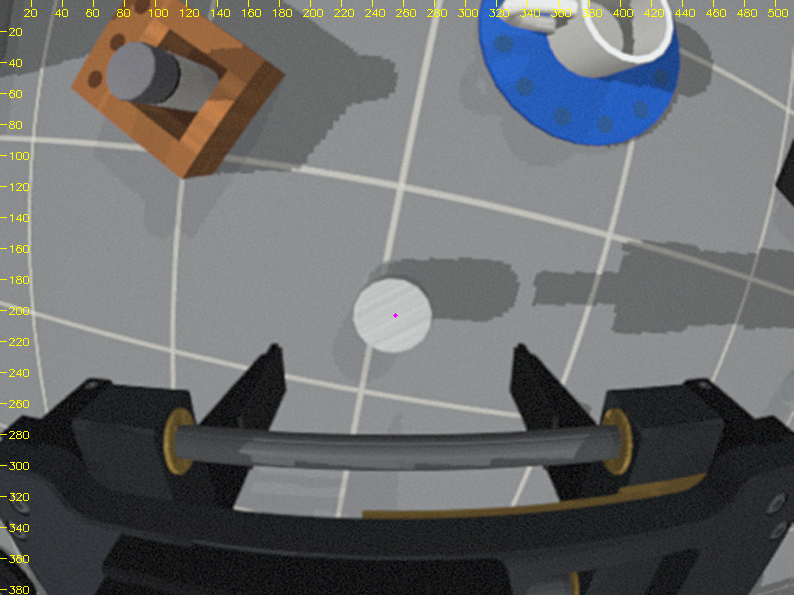

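The pot cap is centred at (253,203) between the fingers. Tin fit: (0.541, -0.344), yaw 4.6°. Grasping pot A.

```bash
python3 -m inch '[{"delta_pos":[0,-0.003,0.03],"turn":0,"grip":1},{"delta_pos":[0,-0.003,0.06],"turn":0,"grip":1},{"delta_pos":[0,-0.003,0.09],"turn":0,"grip":1},{"delta_pos":[0,-0.003,0.1],"turn":0,"grip":1},{"delta_pos":[0,-0.003,0.1],"turn":0,"grip":0},{"delta_pos":[0,-0.003,0.1],"turn":0,"grip":0},{"delta_pos":[0,-0.003,0.1],"turn":0,"grip":0},{"delta_pos":[0,-0.003,0.1],"turn":0,"grip":0}]'
python3 -m inch '[{"delta_pos":[0,0,0],"turn":0,"grip":0},{"delta_pos":[0,0,0],"turn":0,"grip":0},{"delta_pos":[0,0,0],"turn":0,"grip":0},{"delta_pos":[0,0,0],"turn":0,"grip":0},{"delta_pos":[0,0,0],"turn":0,"grip":0},{"delta_pos":[0,0,0],"turn":0,"grip":0},{"delta_pos":[0,0,0],"turn":0,"grip":0}]'
python3 -m inch '[{"delta_pos":[0,0,-0.03],"turn":0,"grip":0},{"delta_pos":[0,0,-0.07],"turn":0,"grip":0},{"delta_pos":[0,0,-0.11],"turn":0,"grip":0},{"delta_pos":[0,0,-0.13],"turn":0,"grip":0},{"delta_pos":[0,0,-0.13],"turn":0,"grip":0}]'
python3 - <<'E'
from h import *; from rig import bot
snap(bot,"wrist","w18"); crop("w18",0,0,512,384,1.55,"w18c")
plan(bot,(0.50,-0.26),0.16,-85)
E
```

```text
time: 20.4
eef_pos: [0.4371, 0.2106, 0.0237]
ee_rot: [-3.125, -0.309, -0.006]
contact_force: [-0.2, -0.7, -0.0]
finger_gap: 0.0732
time: 20.98
eef_pos: [0.4356, 0.21, 0.0218]
ee_rot: [-3.126, -0.309, -0.001]
contact_force: [-0.1, -0.8, 2.6]
finger_gap: 0.0433
time: 21.4
eef_pos: [0.4388, 0.2113, 0.1577]
ee_rot: [-3.124, -0.308, -0.017]
contact_force: [0.7, 0.6, 0.4]
finger_gap: 0.0432
t 21.45 pos [0.4371 0.2106 0.1543] tooly deg -78.7 tilt 0.34 j6 1.71 gap 0.0434 F [ 0.7  0.5 -2. ]
turn 0.11 or -3.032
delta [-0.0303  0.4739 -0.0063] rows>= 12.0 1.0
```

View pics/w18c.png

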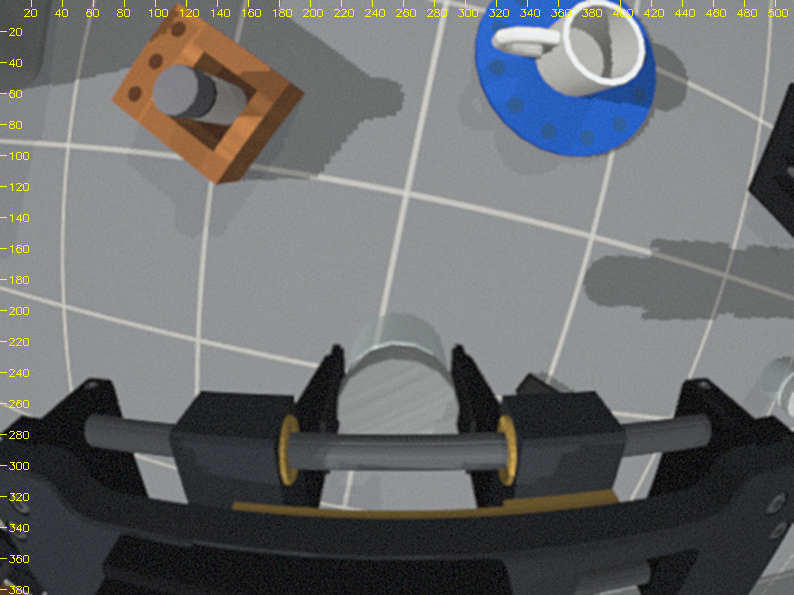

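Pot A is held (gap 43 mm). Moving to a viewpoint by the tin.

```bash
python3 -m inch '[{"delta_pos":[-0.03,0.474,-0.006],"turn":0.11,"grip":0},{"delta_pos":[-0.03,0.474,-0.006],"turn":0.11,"grip":0},{"delta_pos":[-0.03,0.474,-0.006],"turn":0.11,"grip":0},{"delta_pos":[-0.03,0.474,-0.006],"turn":0.11,"grip":0},{"delta_pos":[-0.03,0.474,-0.006],"turn":0.11,"grip":0},{"delta_pos":[-0.03,0.474,-0.006],"turn":0.11,"grip":0},{"delta_pos":[-0.03,0.474,-0.006],"turn":0.11,"grip":0},{"delta_pos":[-0.03,0.474,-0.006],"turn":0.11,"grip":0}]'
python3 - <<'E'
from h import *; from rig import bot
plan(bot,(0.50,-0.342),0.16,-85.4)
E
```

```text
time: 22.12
eef_pos: [0.4779, -0.1218, 0.1526]
ee_rot: [-3.137, -0.136, 0.006]
contact_force: [1.0, 0.6, -0.6]
finger_gap: 0.0434
t 22.12 pos [ 0.4779 -0.1218  0.1526] tooly deg -85.0 tilt 0.26 j6 1.13 gap 0.0434 F [ 1.   0.6 -0.6]
turn 0.006 or -3.135
delta [ 0.003   0.2212 -0.0079] rows>= 6.0 1.0
```

```bash
python3 -m inch '[{"delta_pos":[0.003,0.221,-0.008],"turn":0.006,"grip":0},{"delta_pos":[0.003,0.221,-0.008],"turn":0.006,"grip":0},{"delta_pos":[0.003,0.221,-0.008],"turn":0.006,"grip":0},{"delta_pos":[0.003,0.221,-0.008],"turn":0.006,"grip":0},{"delta_pos":[0.003,0.221,-0.008],"turn":0.006,"grip":0},{"delta_pos":[0.003,0.221,-0.008],"turn":0.006,"grip":0},{"delta_pos":[0.003,0.221,-0.008],"turn":0.006,"grip":0},{"delta_pos":[0.003,0.221,-0.008],"turn":0.006,"grip":0}]'
python3 - <<'E'
from h import *; from rig import bot
pts=np.array([[.5833,-.3407,.003],[.5414,-.3441,.04],[.6264,-.28,.04]])
snap(bot,"wrist","w19"); crop("w19",0,0,512,384,1.55,"w19c",proj(load("w19"),pts[:2],1))
plan(bot,(0.5833,-0.3407),0.1,-85.4)
E
```

```text
time: 22.78
eef_pos: [0.5006, -0.3395, 0.1608]
ee_rot: [-3.135, -0.125, 0.005]
contact_force: [-0.1, -0.5, -1.7]
finger_gap: 0.0431
t 22.83 pos [ 0.5009 -0.3388  0.1612] tooly deg -85.4 tilt 0.26 j6 0.81 gap 0.0433 F [-0.3 -0.2 -0.3]
turn 0.0 or -3.141
delta [0.0822 0.0088 0.061 ] rows>= 3.0 1.0
```

View pics/w19c.png

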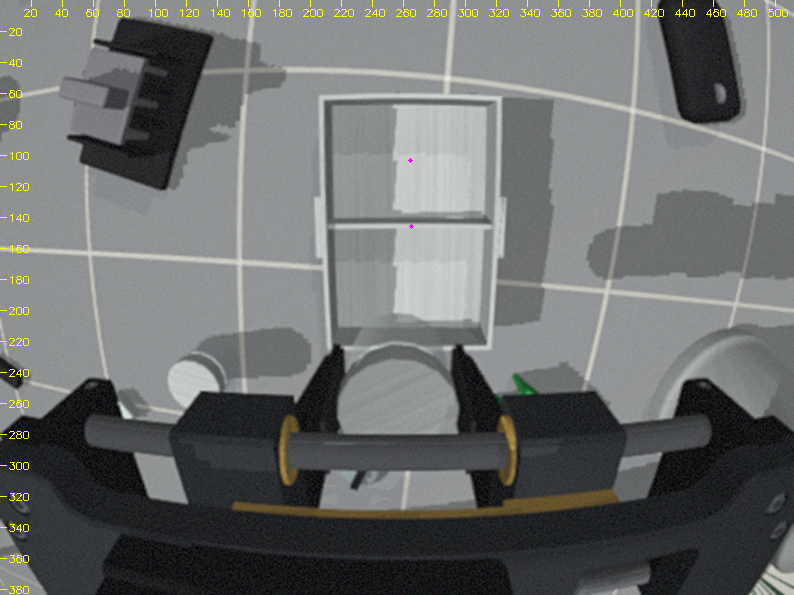

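The tin is well aligned with the jaws: far half centre (265,103), divider at v≈143, both as predicted. Placing pot A in the far half.

```bash
python3 -m inch '[{"delta_pos":[0.041,0.004,0],"turn":0,"grip":0},{"delta_pos":[0.082,0.006,0.01],"turn":0,"grip":0},{"delta_pos":[0.082,0.006,0.03],"turn":0,"grip":0},{"delta_pos":[0.082,0.006,0.06],"turn":0,"grip":0},{"delta_pos":[0.082,0.006,0.06],"turn":0,"grip":0}]'
python3 - <<'E'
from h import *; from rig import bot
snap(bot,"wrist","w20"); crop("w20",80,60,440,380,2,"w20c")
plan(bot,(0.5833,-0.3407),0.027,-85.4)
E
```

```text
time: 23.25
eef_pos: [0.5809, -0.3345, 0.0958]
ee_rot: [-3.131, -0.131, 0.016]
contact_force: [-2.7, 1.1, -2.5]
finger_gap: 0.0432
t 23.3 pos [ 0.5814 -0.3355  0.0985] tooly deg -85.2 tilt 0.59 j6 0.88 gap 0.0433 F [ 0.2  0.6 -1.7]
turn 0.003 or -3.139
delta [0.002  0.0058 0.0715] rows>= 2.0 1.0
```

View pics/w20c.png

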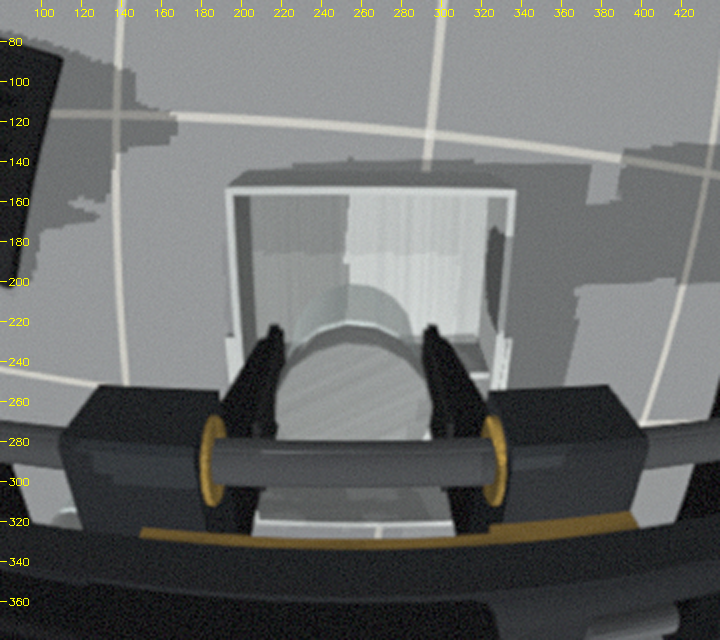

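```bash
python3 -m inch '[{"delta_pos":[0.001,0.006,0.01],"turn":0,"grip":0},{"delta_pos":[0.001,0.006,0.03],"turn":0,"grip":0},{"delta_pos":[0.001,0.006,0.05],"turn":0,"grip":0},{"delta_pos":[0.001,0.006,0.065],"turn":0,"grip":0},{"delta_pos":[0.001,0.006,0.068],"turn":0,"grip":0},{"delta_pos":[0.001,0.006,0.068],"turn":0,"grip":0},{"delta_pos":[0.001,0.006,0.068],"turn":0,"grip":0}]'
```

```text
time: 23.88
eef_pos: [0.5862, -0.346, 0.0369]
ee_rot: [3.138, 0.127, 0.002]
contact_force: [-0.7, -0.3, -0.8]
finger_gap: 0.0435
```

```bash
python3 -m inch '[{"delta_pos":[-0.003,-0.004,0.005],"turn":0,"grip":0},{"delta_pos":[-0.003,-0.004,0.009],"turn":0,"grip":0},{"delta_pos":[-0.003,-0.004,0.011],"turn":0,"grip":0},{"delta_pos":[-0.003,-0.004,0.011],"turn":0,"grip":0}]'
```

```text
time: 24.22
eef_pos: [0.5824, -0.3418, 0.0249]
ee_rot: [3.139, 0.127, 0.001]
contact_force: [0.4, 0.5, -1.4]
finger_gap: 0.0431
```

```bash
python3 -m inch '[{"delta_pos":[0,0,0.0015],"turn":0,"grip":0},{"delta_pos":[0,0,0.0015],"turn":0,"grip":0},{"delta_pos":[0,0,0.0015],"turn":0,"grip":0}]'
```

```text
time: 24.47
eef_pos: [0.5826, -0.3419, 0.0248]
ee_rot: [3.139, 0.127, 0.0]
contact_force: [-3.6, 2.0, 5.6]
finger_gap: 0.0428
```

Contact on the tin floor at 0.0248, as expected. Opening part way inside the tin, then rising.

```bash
python3 -m inch '[{"delta_pos":[0,0,-0.0005],"turn":0,"grip":0.68},{"delta_pos":[0,0,-0.0005],"turn":0,"grip":0.68},{"delta_pos":[0,0,-0.0005],"turn":0,"grip":0.68},{"delta_pos":[0,0,-0.0005],"turn":0,"grip":0.68},{"delta_pos":[0,0,-0.0005],"turn":0,"grip":0.68},{"delta_pos":[0,0,-0.04],"turn":0,"grip":0.68},{"delta_pos":[0,0,-0.08],"turn":0,"grip":1},{"delta_pos":[0,0,-0.12],"turn":0,"grip":1}]'
python3 - <<'E'
from h import *; from rig import bot
snap(bot,"wrist","w21"); crop("w21",0,0,512,384,1.55,"w21c")
t=load("top0")
crop("side0",270,150,350,210,9,"s0p")
print("potB",atz(t,(315.5,208.5),.052))
plan(bot,(0.37,-0.205),0.15,-79)
E
```

```text
time: 25.13
eef_pos: [0.5815, -0.3412, 0.1431]
ee_rot: [-3.137, -0.127, 0.004]
contact_force: [0.7, -1.0, 0.9]
finger_gap: 0.0727
potB [[ 0.41631621 -0.19515069  0.052     ]]
t 25.18 pos [ 0.5862 -0.3444  0.155 ] tooly deg -85.4 tilt 0.8 j6 0.88 gap 0.0769 F [ 3.6 -1.7  6.9]
turn -0.111 or 3.03
delta [-0.2043 -0.1564  0.0014] rows>= 7.0 1.0
```

View pics/w21c.png

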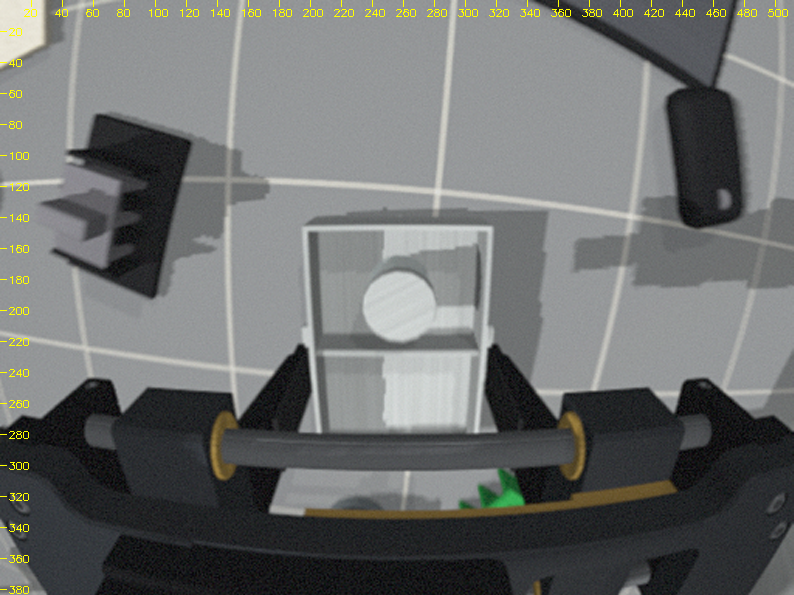

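View pics/s0p.png

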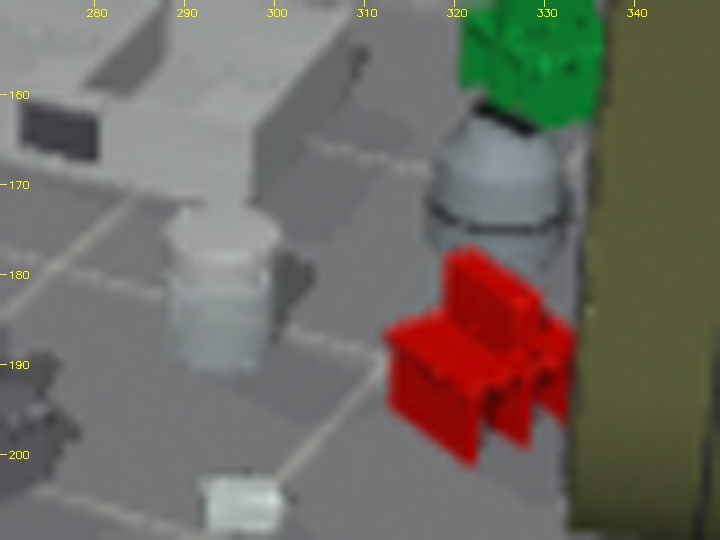

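Pot A stands in the far half, at (258,197), with the divider at v≈226. Now pot B at about (0.416, -0.195).

```bash
python3 - <<'E'
from h import *; from rig import bot
print(tri([(load("top0"),(315.5,208.5),0),(load("side0"),(294,175),0)]),tri([(load("top0"),(315.5,208.5),0),(load("side0"),(294,175),0),(load("w1"),(245.5,226.5),1)]))
plan(bot,(0.4165,-0.197),0.14,-85.4)
E
```

```text
(array([ 0.41693099, -0.19528293,  0.05043787]), [np.float64(0.00042613277066302734), np.float64(0.0004261327706628784)]) (array([ 0.41675069, -0.19459394,  0.05059302]), [np.float64(0.0008513760006609488), np.float64(0.0003711650974593087), np.float64(0.0008474143150395955)])
t 25.18 pos [ 0.5862 -0.3444  0.155 ] tooly deg -85.4 tilt 0.8 j6 0.88 gap 0.0769 F [ 3.6 -1.7  6.9]
turn 0.001 or -3.141
delta [-0.1574 -0.1607  0.0119] rows>= 6.0 1.0
```

```bash
python3 -m inch '[{"delta_pos":[-0.156,-0.162,0],"turn":0,"grip":1},{"delta_pos":[-0.156,-0.162,0],"turn":0,"grip":1},{"delta_pos":[-0.156,-0.162,0],"turn":0,"grip":1},{"delta_pos":[-0.156,-0.162,0],"turn":0,"grip":1},{"delta_pos":[-0.156,-0.162,0],"turn":0,"grip":1},{"delta_pos":[-0.156,-0.162,0.02],"turn":0,"grip":1},{"delta_pos":[-0.156,-0.162,0.02],"turn":0,"grip":1},{"delta_pos":[-0.156,-0.162,0.02],"turn":0,"grip":1}]'
python3 - <<'E'
from h import *; from rig import bot
snap(bot,"wrist","w22"); crop("w22",0,0,512,384,1.55,"w22c",proj(load("w22"),np.array([[.4167,-.195,.052]]),1))
plan(bot,(0.4168,-0.195),0.020,-85.4)
E
```

```text
time: 25.85
eef_pos: [0.4131, -0.1924, 0.1225]
ee_rot: [-3.139, -0.128, 0.001]
contact_force: [-0.0, -0.8, -1.1]
finger_gap: 0.0953
t 25.9 pos [ 0.4144 -0.1934  0.1237] tooly deg -85.4 tilt 0.06 j6 0.94 gap 0.0951 F [ 0.  -0.  -0.7]
turn 0.001 or -3.141
delta [0.0022 0.0017 0.1037] rows>= 3.0 1.0
```

View pics/w22c.png

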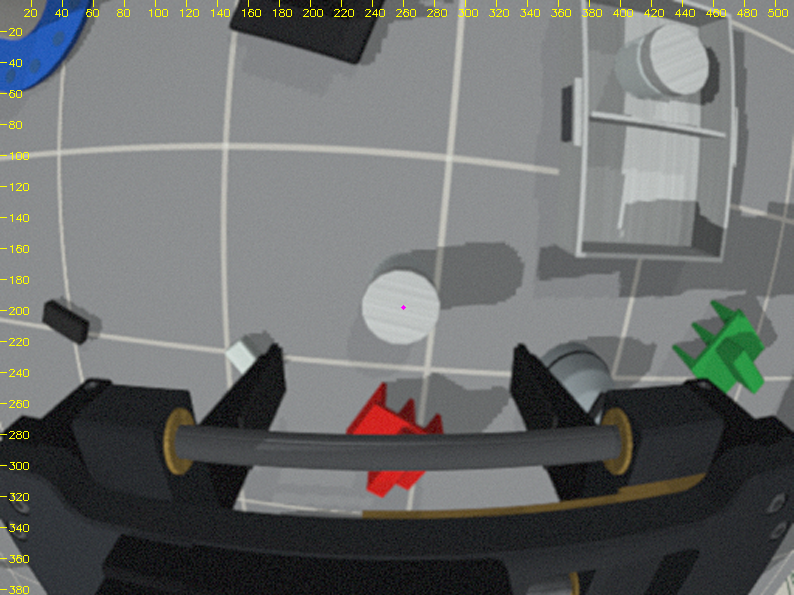

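```bash
python3 - <<'E'
from h import *
print("cube",atz(load("w22"),(155,228),.01,1),atz(load("top0"),(276.5,237),.01),"timer",tri([(load("top0"),(364,231.5),0),(load("w22"),(372,238),1)])[0],"red",atz(load("top0"),(320,252),.036))
E
```

```text
cube [[ 0.35862616 -0.08617755  0.01      ]] [[ 0.35284237 -0.09516412  0.01      ]] timer [ 0.35721509 -0.33208824 -0.0067778 ] red [[ 0.30820333 -0.1997422   0.036     ]]
```

The cube, timer and red comb are all clear of the fingers. Grasping pot B, which is centred at (258,198).

```bash
python3 -m inch '[{"delta_pos":[0.001,0.001,0.03],"turn":0,"grip":1},{"delta_pos":[0.001,0.001,0.06],"turn":0,"grip":1},{"delta_pos":[0.001,0.001,0.09],"turn":0,"grip":1},{"delta_pos":[0.001,0.001,0.104],"turn":0,"grip":1},{"delta_pos":[0.001,0.001,0.104],"turn":0,"grip":0},{"delta_pos":[0.001,0.001,0.104],"turn":0,"grip":0},{"delta_pos":[0.001,0.001,0.104],"turn":0,"grip":0},{"delta_pos":[0.001,0.001,0.104],"turn":0,"grip":0}]'
python3 -m inch '[{"delta_pos":[0,0,0],"turn":0,"grip":0},{"delta_pos":[0,0,0],"turn":0,"grip":0},{"delta_pos":[0,0,0],"turn":0,"grip":0},{"delta_pos":[0,0,0],"turn":0,"grip":0},{"delta_pos":[0,0,0],"turn":0,"grip":0},{"delta_pos":[0,0,0],"turn":0,"grip":0},{"delta_pos":[0,0,0],"turn":0,"grip":0}]'
python3 -m inch '[{"delta_pos":[0,0,-0.03],"turn":0,"grip":0},{"delta_pos":[0,0,-0.07],"turn":0,"grip":0},{"delta_pos":[0,0,-0.11],"turn":0,"grip":0},{"delta_pos":[0,0,-0.12],"turn":0,"grip":0},{"delta_pos":[0,0,-0.12],"turn":0,"grip":0}]'
python3 - <<'E'
from h import *; from rig import bot
plan(bot,(0.4995,-0.3475),0.14,-85.4)
E
```

```text
time: 26.57
eef_pos: [0.4168, -0.1952, 0.0213]
ee_rot: [3.137, 0.126, 0.005]
contact_force: [0.7, -0.7, -0.1]
finger_gap: 0.0738
time: 27.15
eef_pos: [0.415, -0.1939, 0.0195]
ee_rot: [3.139, 0.127, 0.0]
contact_force: [-1.0, 0.4, 3.2]
finger_gap: 0.0437
time: 27.57
eef_pos: [0.4172, -0.1952, 0.1434]
ee_rot: [3.134, 0.127, 0.011]
contact_force: [0.2, 0.0, -0.8]
finger_gap: 0.0432
t 27.57 pos [ 0.4172 -0.1952  0.1434] tooly deg -85.4 tilt 0.48 j6 0.94 gap 0.0432 F [ 0.2  0.  -0.8]
turn 0.001 or -3.141
delta [0.0697 0.1584 0.0047] rows>= 5.0 1.0
```

```bash
python3 -m inch '[{"delta_pos":[0.071,0.158,0],"turn":0,"grip":0},{"delta_pos":[0.071,0.158,0],"turn":0,"grip":0},{"delta_pos":[0.071,0.158,0],"turn":0,"grip":0},{"delta_pos":[0.071,0.158,0],"turn":0,"grip":0},{"delta_pos":[0.071,0.158,0],"turn":0,"grip":0},{"delta_pos":[0.071,0.158,0.02],"turn":0,"grip":0},{"delta_pos":[0.071,0.158,0.03],"turn":0,"grip":0},{"delta_pos":[0.071,0.158,0.03],"turn":0,"grip":0}]'
python3 - <<'E'
from h import *; from rig import bot
snap(bot,"wrist","w23"); crop("w23",0,0,512,384,1.55,"w23c",proj(load("w23"),np.array([[.5414,-.3441,.04]]),1))
snap(bot,"side","s23"); crop("s23",230,110,330,200,7,"s23c")
plan(bot,(0.4995,-0.3475),0.0235,-85.4)
E
```

```text
time: 28.23
eef_pos: [0.4951, -0.3428, 0.1032]
ee_rot: [-3.132, -0.127, 0.012]
contact_force: [0.1, 1.1, -1.2]
finger_gap: 0.0438
t 28.33 pos [ 0.497  -0.344   0.1071] tooly deg -85.3 tilt 0.24 j6 0.8 gap 0.0431 F [ 0.6  0.5 -0.2]
turn 0.001 or -3.141
delta [0.0025 0.004  0.0835] rows>= 3.0 1.0
```

View pics/w23c.png

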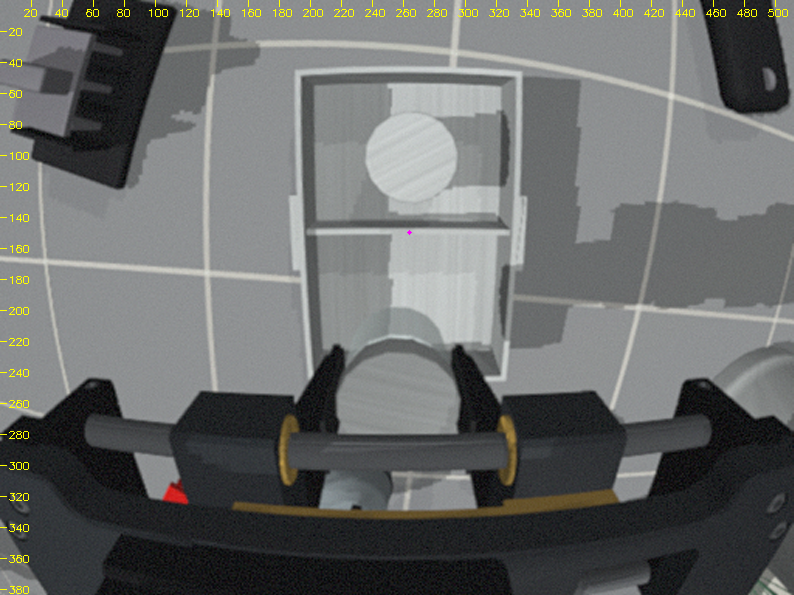

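View pics/s23c.png

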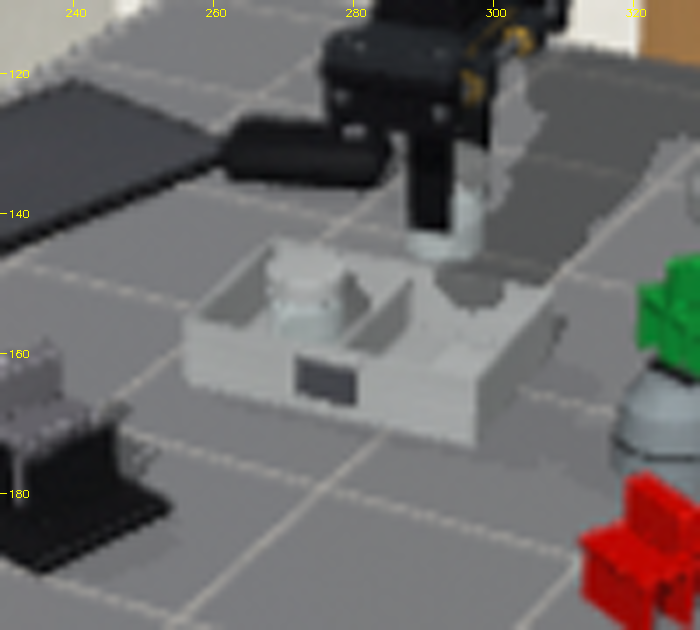

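Pot B is over the near half, and pot A stands in the far half at (265,101). Lowering.

```bash
python3 -m inch '[{"delta_pos":[0.001,0.002,0.02],"turn":0,"grip":0},{"delta_pos":[0.001,0.002,0.04],"turn":0,"grip":0},{"delta_pos":[0.001,0.002,0.06],"turn":0,"grip":0},{"delta_pos":[0.001,0.002,0.072],"turn":0,"grip":0},{"delta_pos":[0.001,0.002,0.077],"turn":0,"grip":0},{"delta_pos":[0.001,0.002,0.077],"turn":0,"grip":0},{"delta_pos":[0.001,0.002,0.077],"turn":0,"grip":0}]'
```

```text
time: 28.92
eef_pos: [0.5, -0.3477, 0.0332]
ee_rot: [3.138, 0.127, 0.002]
contact_force: [0.2, 0.1, -1.1]
finger_gap: 0.0433
```

```bash
python3 -m inch '[{"delta_pos":[0,0,0.005],"turn":0,"grip":0},{"delta_pos":[0,0,0.008],"turn":0,"grip":0},{"delta_pos":[0,0,0.0095],"turn":0,"grip":0},{"delta_pos":[0,0,0.0095],"turn":0,"grip":0}]'
```

```text
time: 29.25
eef_pos: [0.4995, -0.3475, 0.0227]
ee_rot: [3.139, 0.127, -0.0]
contact_force: [-0.0, -0.9, -0.1]
finger_gap: 0.0436
```

```bash
python3 -m inch '[{"delta_pos":[0,0,0.0015],"turn":0,"grip":0},{"delta_pos":[0,0,0.0015],"turn":0,"grip":0},{"delta_pos":[0,0,0.0015],"turn":0,"grip":0}]'
```

```text
time: 29.5
eef_pos: [0.4997, -0.3477, 0.0226]
ee_rot: [3.139, 0.127, 0.0]
contact_force: [-3.4, 2.7, 5.4]
finger_gap: 0.0434
```

Pot B is on the floor. Release, rise and retreat.

```bash
python3 -m inch '[{"delta_pos":[0,0,-0.0005],"turn":0,"grip":0.68},{"delta_pos":[0,0,-0.0005],"turn":0,"grip":0.68},{"delta_pos":[0,0,-0.0005],"turn":0,"grip":0.68},{"delta_pos":[0,0,-0.0005],"turn":0,"grip":0.68},{"delta_pos":[0,0,-0.0005],"turn":0,"grip":0.68},{"delta_pos":[0,0,-0.04],"turn":0,"grip":0.68},{"delta_pos":[0,0,-0.08],"turn":0,"grip":0.68},{"delta_pos":[0,0,-0.12],"turn":0,"grip":0.8}]'
python3 -m inch '[{"delta_pos":[-0.04,0,-0.03],"turn":0,"grip":0.9},{"delta_pos":[-0.08,0,-0.06],"turn":0,"grip":0.9},{"delta_pos":[-0.1,0,-0.08],"turn":0,"grip":0.9},{"delta_pos":[-0.1,0,-0.08],"turn":0,"grip":0.9},{"delta_pos":[-0.1,0,-0.08],"turn":0,"grip":0.9},{"delta_pos":[-0.1,0,-0.08],"turn":0,"grip":0.9}]'
python3 - <<'E'
from h import *; from rig import bot
for n in("wrist","top","side"):
    snap(bot,n,n+"F"); crop(n+"F",0,0,512,384,1.55,n+"Fc")
plan(bot,(0.4,-.34),.2)
E
```

```text
time: 30.17
eef_pos: [0.4987, -0.3468, 0.1413]
ee_rot: [-3.137, -0.127, 0.003]
contact_force: [1.5, -0.7, 0.4]
finger_gap: 0.0675
time: 30.67
eef_pos: [0.3998, -0.3554, 0.2208]
ee_rot: [-3.139, -0.126, -0.0]
contact_force: [-0.1, 0.0, -0.4]
finger_gap: 0.0852
t 30.82 pos [ 0.3999 -0.3547  0.219 ] tooly deg -85.3 tilt 0.21 j6 0.66 gap 0.0852 F [ 0.6  0.3 -0.4]
delta [ 0.0013 -0.0146  0.019 ] rows>= 1.0 0.0
```

View pics/wristFc.png

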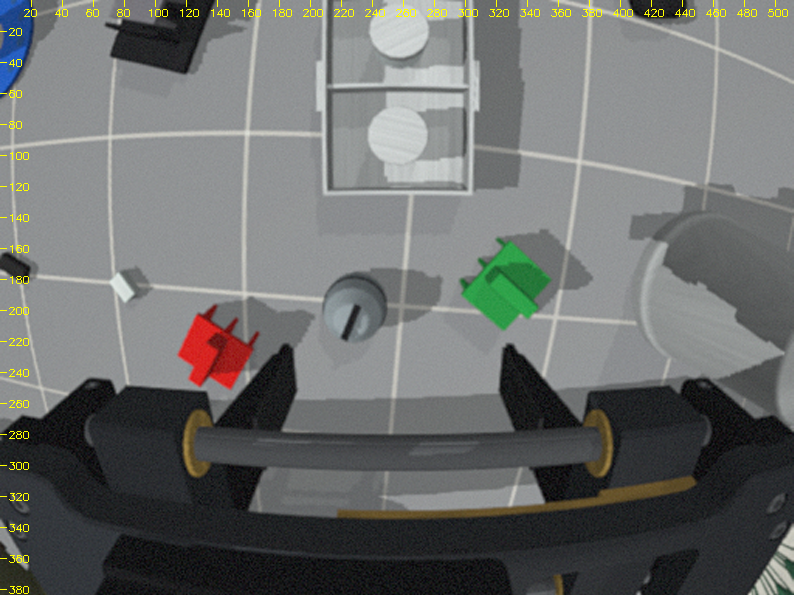

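View pics/topFc.png

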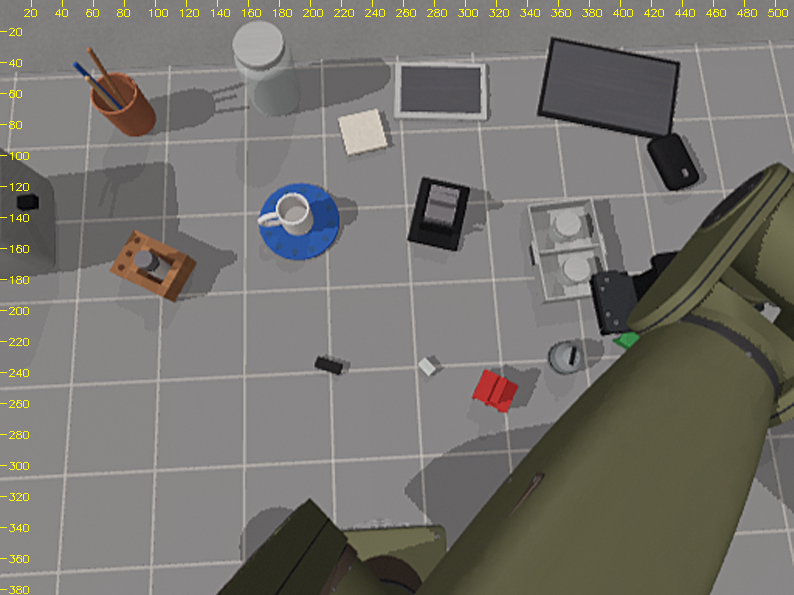

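View pics/sideFc.png

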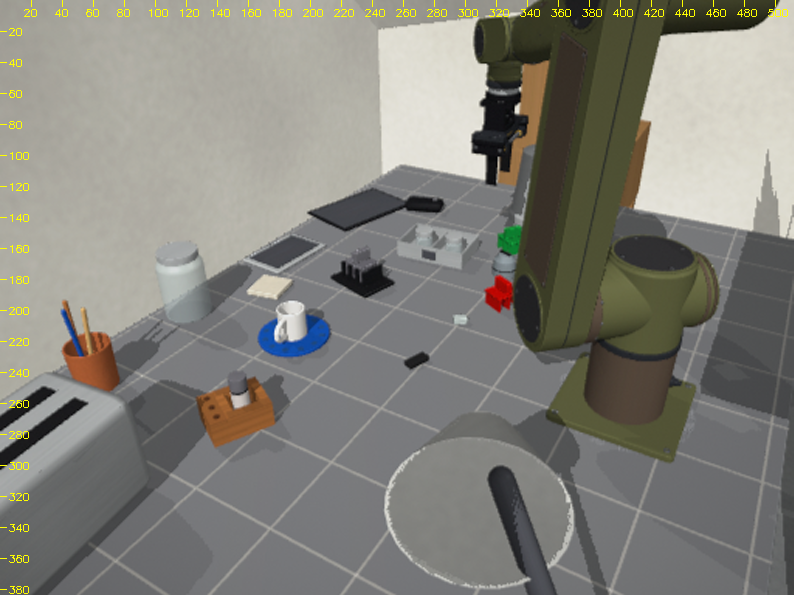

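All items are in place and the timer has not moved: top-view (365,231) as at the start. A last check on how well the comb is centred, in the top view.

```bash
python3 - <<'E'
from h import *
c=load("topF");a=np.radians(-16);o=np.array([.6244,-.1300])
m=mm([(30,25,56),(30,-25,56),(-30,-25,56),(-30,25,56),(7,22,82),(7,-22,82),(-7,-22,82),(-7,22,82),(-62,45,10),(62,45,10),(62,-45,10),(-62,-45,10)])
P=np.c_[np.cos(a)*m[:,0]-np.sin(a)*m[:,1]+o[0],np.sin(a)*m[:,0]+np.cos(a)*m[:,1]+o[1],m[:,2]]
crop("topF",255,105,315,170,9,"tFcomb",proj(c,P))
E
```

```text
(no output)
```

View pics/tFcomb.png

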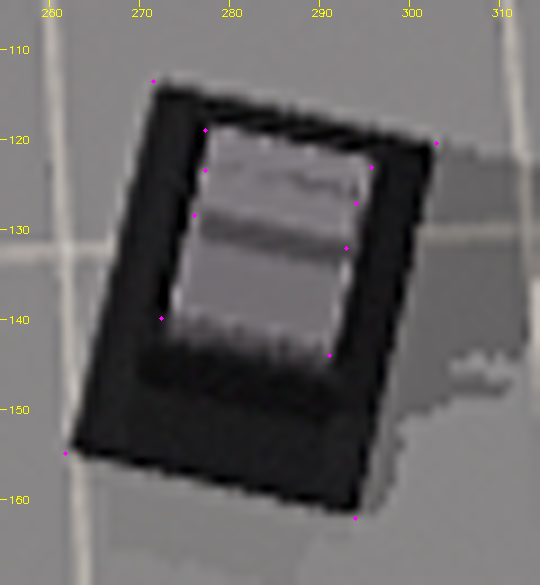

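The projected model of a centred, fully seated comb matches the picture to within about 1 px, roughly 2.5 mm. Handing in.

```bash
python3 -c "
from rig import bot
print(bot.job_done())"
```

```text
the job is handed in; nothing more can be done
None
```

The job is handed in at about 31 s on the robot's clock. All five things are in place in the order asked, and the gripper was open and clear at the end.

- **Comb:** seated on the stand with its fins between the stand's fins. It touched down at TCP z = 0.059 m, as expected for full depth, and the centred model matches the last top view to about 1 px (about 2.5 mm).
- **Glue stick:** upright on the floor of the square bay and clear of the walls.
- **Cup:** upright on the trivet, about 1 mm from the middle.
- **Pots:** one in each half of the tin. Each touched the floor at the expected height, and the last pictures show both standing upright.
- **Timer and look-alikes:** not touched. The timer shows at the same top-view pixel as at the start.

**Forces:** the highest contact reading I saw was about 7 N, well under the limits.

**Disagreements:** two-view height estimates of the flat fixtures came out 5–27 mm too low, so I took the counter as z = 0 for them. The positions and contact heights agreed to about 3 mm. The trivet centre differed by up to about 8 mm between the side camera and the other views; I used the wrist and top views.

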